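Tighten the loose side of a sloping spice rack with its two cam locks

ROBOT

A 7-joint arm with a two-finger parallel gripper is mounted at the origin on a cart in front of the work surface, level with it; the furniture and walls round the work are solid. World frame = base frame: x ahead of the robot, y to its left, z up, the work surface at z = 0. Lengths are in mm, angles in rad, forces in N, time in s.
With the tool pointing down it reaches from about 400 to 875 mm from the base axis. Payload 6.5 kg.
Tool frame: the origin (TCP) lies on the front face of the gripper's body, between the roots of the fingers; the fingertips stand 73 mm ahead of it and the grasp point (between the pads) lies 54 mm ahead of it (pinch_z is the z of the grasp point in the tool frame, in mm); z points along the fingers, y is the line along which they close (so a half turn about z gives the same grasp; the last joint's range is limited). The gripper opens to 85 mm and grips with 20 to 120 N. Pads are 22 mm wide; open, the fingers measure 114 mm over their backs; the gripper's body (76 mm by 85 mm) begins 54 mm behind the grasp point. The pads swing forward as they close: fully open they stand 13 mm farther back than shut.
Start: joints at [1.237, 0.536, -0.004, 1.538, 0.003, 1.067, -0.071], TCP at [171.995, -626.824, 303.89] pointing down, gripper open.
Joint ranges: [-2.7, 2.7], [-0.37, 2.16], [-1.27, 1.26], [0.24, 2.4], [-1.31, 4.45], [0.19, 1.91], [-2.76, 2.76]. Speed limits (rad/s): [2.39, 2.39, 3.14, 3.14, 3.14, 3.14, 3.14].

INTERFACE

Orientations are given as a 3x3 rotation matrix whose columns are the frame's x, y, z axes.
In Python, from rig import state, capture, close_job, trace, pinch_z gives the robot as it stands.
- The arm moves only by the tool servo_tool, never from a script. Its argument "commands" is a list that holds one entry, the list of rows, each a list of 4 numbers: the shift along the tool's x, y, z in mm, then the turn about the tool's z in rad. A call has 1 to 12 rows; each row shifts and turns the commanded pose from where the row before left it, along the tool's axes as they then stand; what a row does not reach is not made up. A row lasts 1/12 s, in which the tool goes at most 41.7 mm and 7.16 degrees, less where a joint would pass 70% of its speed; a pose out of reach is approached as far as the arm can. A call is refused whole if a number of a shift passes 41.7 or a number of a turn 0.125, either way. A call with a gripper value outside its range is refused whole. "hand" is the finger opening in mm, from 0 to 85.4, set as the call begins (left out, the last holds). The fingers move at their own pace and stop on an object; "squeeze" is the grip in N (left out, the last holds). Time passes only in rows, so rows that do not move let the fingers close. It gives the time, the measured TCP pose, the force, the opening and the grip force at its end, in the units of the state.
- state(): the state, without advancing time (a new reading comes with each control period).
- capture(name): name is "side" or "top" or "wrist"; returns a dict with "frame" (384x512x3 uint8, red, green, blue), "fx", "fy", "cx", "cy" (pixels), "rvec" (rotation vector, rad) and "tvec" (3), from world to camera coordinates, as OpenCV has them; the wrist camera has in their place "mount" (4x4, takes a point from camera to tool coordinates, whose origin is the TCP and whose axes are the flange's). Camera axes: x right, y down, z forward; pixel columns grow to the right and rows downward; lengths in mm; the calibration is good to about 2 mm. A picture is of the moment at which its call begins: read the wrist's pose just before it. There is no depth.
- close_job(): hands the job in; it is judged then, once.
Trained networks look in a picture, given as the dict that the camera call returned (one of the last four; its "shot" number tells which), for a name from the list of things; names that differ only in an ending like _2 or _b are one class to them, and where a whole thing is asked for, a point or a joint stands for the part that bears it (a point fixed in the world has none). Each returns a list of dicts, best first, with "conf" (0 to 1); they miss things now and then, are a little off and sometimes report something else, mostly with a low value. They report only what shows in the picture. A call takes as long as a camera call.
- trace(label, picture): "pixels" (384x512 bool, what is visible of it) and "bbox" ([left, top, width, height] in pixels, round what is visible of it).
The state is a dict: "t": time; "qpos": joint angles; "joint_velocities": joint speeds; "effort": joint torques, N m; "ee_pos": TCP position; "orientation": TCP orientation; "ft_force": force on the tool from outside, world axes, zero at the start; "ft_torque": the same for the moment, N m; "gripper_width": opening from 0.0 (shut) to 1.0 (fully open); "grasp_force": force on a finger pad.
Only numpy, scipy, OpenCV 4.12 (cv2) and the standard library are available. Lean on these libraries where they do the work, as an engineer would, in place of code of your own. Each camera call takes 0.05 s, during which the arm holds its last target. There are 200 camera calls.

TASK

The left side of the sloping spice rack has worked loose: take the big screwdriver out of the steel beaker and turn both cam locks in the rack's board clockwise as far as they go, so that they draw the side in snug against the board along its whole length. Then put the screwdriver back in the beaker, blade down, and leave the beaker standing. If a jar lies over a lock, move it along its row first; both jars must stay lying in their own rows, the fingers must not touch the locks, and nothing else may be knocked over or pushed about.

Things in the scene. Friction and masses are not known exactly. Their poses are not given: they have to be found in the camera images.
- rack: Sloping two-row spice rack of pale wood, fixed, 214 mm wide, 170 deep, 130 high at the back; origin underneath, x to its high back, y to its left (loose side). Its board (y -90 to 90 mm, 160 mm long, 22 thick) rises 25 deg to the back; its upper front edge is at x -78, z 34 mm. Strips 6 mm wide, 10 high lie at its front edge and 78 mm further up and hold the jars. Sides stand 15 to 25 mm above it.
- lock_front_slot (a point): Centre of the top of the front cam disc: metal, 26 mm wide, flush in the board, 36 mm up the slope from its front edge, 34 mm from its left edge. Two crossed slots, each 13.5 mm long, 3.2 wide, 6 deep, take a flat blade at any quarter turn. z points out of the board along the disc's axis (25 deg from vertical, leaning to the rack's front); x, y lie along the slots and turn with it. Black pointer at +y.
- lock_back_slot (a point): The same on the back cam disc, 80 mm further up the slope (116 mm from the front edge).
- lock_front (a joint): Turn of the front cam in rad, growing clockwise as one looks down on the board: 0 to 0.25 at the start (pointer towards the left side), grips the bolt head from about 0.4, has the side home at about 1.5, stop at 2.0. Turns lightly at first (0.05 N m), firmly from 1.5 on as it tightens (up to 0.6 N m); stays where it is left, give or take 0.1.
- lock_back (a joint): The same for the back cam.
- panel_front (a point): Point on the inner face of the loose left side, at its front bolt. The side is a wooden panel, 16 mm thick, that stands on the worktop; its two ball-headed bolts reach through bores in the board's edge into the cams. In the rack's frame this point's y is 90 mm when the side is snug and 93 to 94.5 mm at the start.
- panel_back (a point): The same at the back bolt.
- driver_handle (a point): Point on the screwdriver's axis in its red handle, 160 mm from the blade's tip. The handle is a hexagonal bar, 28 mm across flats, from 112 to 206 mm from the tip. z points along the axis from blade to handle end, x along the width of the blade; the flats face 30, 90, 150.. deg from x about z. 120 g. It leans about 27 deg from vertical in the beaker.
- driver_tip (a point): Middle of the tip of the screwdriver's blade, same axes. The blade is 12 mm wide (x) and 2 thick (y), tapering in the last 3 mm to 10 by 1; shaft 7 mm thick.
- beaker: Round steel beaker in which the screwdriver leans, 63 mm wide, 98 mm high, wall 2.5 mm, bottom 4 mm thick, open at the top, 350 g. Origin under its middle, z up.
- front_jar_mid (a point): Middle of the black-capped spice jar (blue label) lying across the rack in the front row against the front strip, 105 mm long, 41 thick, 110 g; its z is its long axis. Its middle is 20.5 mm above the board. It can be moved along the row, between the sides; it may lie over the front lock.
- back_jar_mid (a point): The same for the jar in the back row; it leaves the back lock free.
- pepper_mill: Dark wooden pepper mill, 58 mm thick, 150 mm high; origin under its middle.
- cinnamon_jar: Spice jar with a yellow cap, 45 mm thick, 100 mm high; origin under its middle.
- salt_shaker: Glass salt shaker, 44 mm thick, 90 mm high; origin under its middle.
- kitchen_timer: White and grey round timer, 58 mm wide, 41 mm high; origin under its middle.
- mug: White mug, 83 mm wide, 70 mm high; origin near its middle, underneath.
- pod: Coffee capsule, 51 mm wide, 43 mm high; origin under its middle.
- screwdriver: The screwdriver itself; its origin is the tip of the blade, axes as for its points.
- side_panel: The loose left side of the rack, 170 by 16 mm, 130 mm high at the back; origin under its middle, axes as the rack's.
- knife_block: Wooden knife block, fixed, left of the rack: about 160 by 190 mm on the worktop, 240 mm high with its knives; origin under its middle. Tools and hands must pass in front of it or above it.

How it is judged (in metres and radians):
On the way, in this order (a step that is already met when the one before it is completed fails the run):
1. the screwdriver is lifted out of the beaker (z of driver_tip in the frame of beaker above 0.09 m), for 0.1 s.
2. both cam locks are turned home and the side is snug against the board at both bolts (value of joint each of lock_front, lock_back above 1.7 rad and y of each of panel_front, panel_back in the frame of rack below 0.0915 m), for 0.3 s.
At the end, for the whole second after the job is handed in: Both locks past 1.7 rad; the side within 1.5 mm of the board at both bolts; the screwdriver blade down in the upright beaker (tip within 31 mm of its axis and 30 mm of its underside), at rest; both jars lying in their own rows (within 12 mm across, between the sides) (all of step 2 and z of driver_tip in the frame of beaker between -0.01 and 0.03 m and horizontal distance between driver_tip and beaker below 0.031 m and angle between beaker's own z axis and vertical below 0.12 rad and linear speed of screwdriver below 0.03 m/s and linear speed of side_panel below 0.02 m/s and x of front_jar_mid in the frame of rack between -0.0771 and -0.0531 m and z of front_jar_mid in the frame of rack between 0.0506 and 0.0746 m and y of front_jar_mid in the frame of rack between -0.046 and 0.046 m and x of back_jar_mid in the frame of rack between -0.0064 and 0.0176 m and z of back_jar_mid in the frame of rack between 0.0836 and 0.1076 m and y of back_jar_mid in the frame of rack between -0.046 and 0.046 m); the robot touches nothing.
It fails at once if a bystander (pepper mill, cinnamon jar, salt shaker, timer, mug, capsule) is tipped by more than 30 degrees or shoved by more than 40 mm (angle between any of pepper_mill, cinnamon_jar, salt_shaker, kitchen_timer, mug, pod's own z axis and vertical above 0.52 rad or distance of any of pepper_mill, cinnamon_jar, salt_shaker, kitchen_timer, mug, pod from where it was at the start of the episode above 0.04 m).
It fails at once if the beaker is knocked over (angle between beaker's own z axis and vertical above 0.7 rad).
It fails at once if the fingers touch a cam lock (contact force between the fingers and lock_front_c0 above 2 N or contact force between the fingers and lock_front_c2 above 2 N or contact force between the fingers and lock_front_c4 above 2 N or contact force between the fingers and lock_front_c6 above 2 N or contact force between the fingers and lock_back_c0 above 2 N or contact force between the fingers and lock_back_c2 above 2 N or contact force between the fingers and lock_back_c4 above 2 N or contact force between the fingers and lock_back_c6 above 2 N).
It also fails if it takes over 72 s, if anything falls off the work surface, if the arm or the gripper's body presses on something with over 40 N, if the wrist force passes 120 N, or if a joint passes its speed limit or range.

## Working session

There is one attempt and no reset: what is moved stays moved. The work goes in short steps, Python scripts to look and compute and a tool call to move; the robot and the scene stay as the last step left them, time stands still between calls to the robot, and variables do not carry over. Pictures are saved under pics/ and viewed, at most 10 in all, crops included, and the job is handed in when it is done.

Besides the shell and the picture viewer there is one more tool, called after "Emit:" in YAML: its name, and indented under it one key for each argument. servo_tool: Moves the arm, as the interface text tells. Its arguments: {"type":"object","properties":{"commands":{"type":"array","items":{"type":"array","items":{"type":"array","items":{"type":"number"}}}},"hand":{"type":"number"},"squeeze":{"type":"number"}},"required":["commands"]}

```bash
ls; mkdir -p pics; python3 - <<'E'
from rig import *
import cv2,numpy as np
s=state();print({k:np.round(v,3).tolist() for k,v in s.items()}); print(pinch_z)
ims=[]
for n in("side","top"):
    c=capture(n);ims.append(c["frame"]);print(n,c["fx"],c["fy"],c["cx"],c["cy"],np.round(c["rvec"],4),np.round(c["tvec"],1), (-cv2.Rodrigues(np.array(c["rvec"]))[0].T@np.array(c["tvec"])).round())
    for l in["rack","lock_front_slot","lock_back_slot","side_panel","screwdriver","beaker","front_jar_mid","back_jar_mid","knife_block","mug","pepper_mill","cinnamon_jar","salt_shaker","kitchen_timer","pod"]:
        r=trace(l,c)[:1]
        for d in r: print(l,round(d["conf"],2),d["bbox"])
    cv2.imwrite(f"pics/{n}0.png",cv2.resize(c["frame"][:,:,::-1],(800,600),interpolation=cv2.INTER_CUBIC))
c=capture("wrist");print(c["fx"],c["cx"],c["cy"],np.round(c["mount"],4).tolist())
E
```

```text
pics
{'t': 0.0, 'qpos': [1.237, 0.537, -0.004, 1.539, 0.003, 1.067, -0.071], 'joint_velocities': [-0.0, 0.001, -0.0, 0.001, 0.002, 0.0, -0.0], 'effort': [-0.0, -58.339, 1.049, -25.911, 0.012, 0.009, 0.0], 'ee_pos': [171.866, -626.321, 302.982], 'orientation': [[0.964, 0.265, -0.001], [0.265, -0.964, 0.002], [-0.0, -0.002, -1.0]], 'ft_force': [0.502, -0.174, 0.221], 'ft_torque': [-0.043, -0.018, 0.033], 'grasp_force': 0.0, 'gripper_width': 0.999}
53.900000000000006
side 423.12678459253823 423.12678459253823 254.8649477787581 196.5418231345521 [ 1.4566 -2.2761  0.7654] [329.  479.9 918.3] [  -7.  378. 1019.]
rack 0.68 [242.3, 145.4, 77.8, 73.0]
lock_front_slot 0.61 [259.3, 199.1, 2.0, 10.5]
lock_back_slot 0.64 [129.8, 236.8, 23.1, 36.8]
side_panel 0.88 [235.8, 153.2, 14.6, 77.5]
screwdriver 0.86 [159.5, 249.2, 25.0, 15.1]
beaker 0.68 [176.4, 237.9, 22.5, 44.1]
front_jar_mid 0.56 [269.8, 190.6, 38.2, 21.5]
knife_block 0.73 [325.4, 132.1, 30.3, 32.0]
mug 0.68 [326.0, 131.8, 30.8, 34.3]
pepper_mill 0.82 [234.2, 245.8, 20.6, 43.1]
cinnamon_jar 0.6 [130.7, 239.3, 22.2, 36.4]
salt_shaker 0.5
[... 288 characters left out ...]
69.3]
side_panel 0.95 [240.9, 143.8, 19.6, 61.0]
screwdriver 0.61 [151.8, 217.2, 35.5, 16.4]
beaker 0.71 [168.2, 208.3, 24.5, 19.1]
front_jar_mid 0.67 [269.7, 192.8, 32.2, 21.8]
back_jar_mid 0.74 [275.7, 169.1, 33.1, 17.2]
knife_block 0.64 [150.9, 221.0, 23.4, 10.2]
mug 0.84 [348.1, 147.8, 31.0, 31.6]
pepper_mill 0.74 [210.3, 237.6, 19.2, 19.3]
cinnamon_jar 0.58 [137.7, 190.5, 25.9, 17.8]
salt_shaker 0.55 [229.8, 128.2, 15.5, 19.6]
kitchen_timer 0.5 [257.5, 252.1, 16.1, 17.5]
pod 0.66 [234.6, 245.8, 11.2, 19.2]
298.63115931011373 256.8658202217215 194.4136808609403 [[0.0001, -0.9642, -0.2651, 65.7063], [1.0, 0.0002, -0.0003, 0.0799], [0.0003, -0.2651, 0.9642, -70.9848], [0.0, 0.0, 0.0, 1.0]]
```

View pics/side0.png

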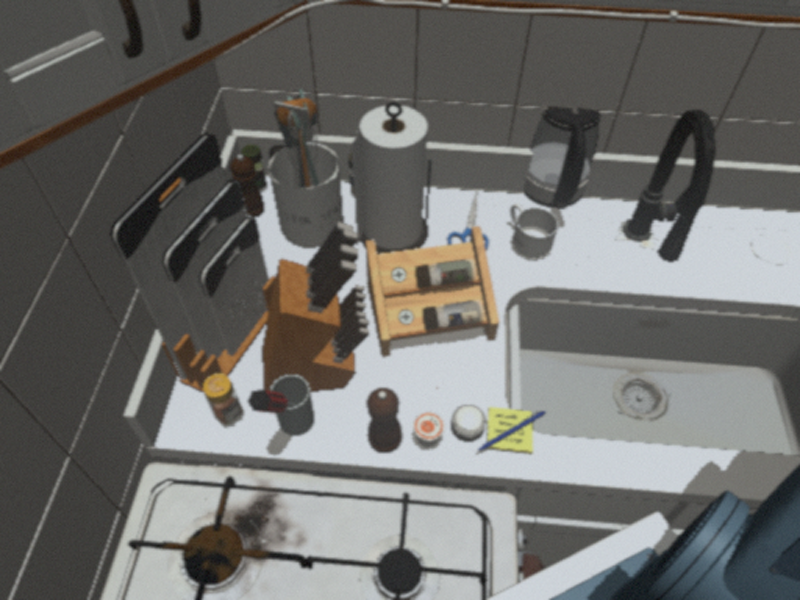

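View pics/top0.png

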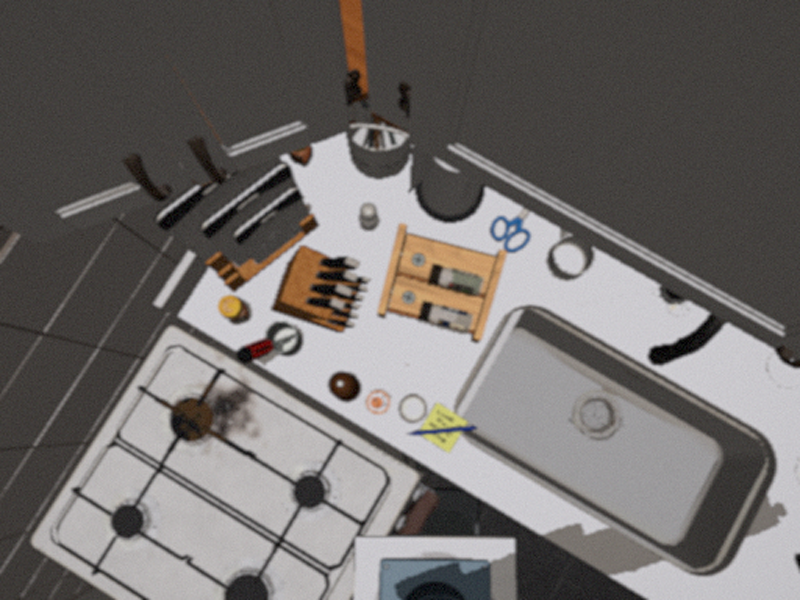

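The side view shows the front lock at (405,317), the back lock at (400,274) and the jars to their right, neither over a lock. The beaker is at about (292,405), its handle leaning left. The top view shows the locks at (408,297) and (418,259), the beaker at (287,338), the handle end at (243,355) and the knife handles just left of the rack.

```bash
cat > h.py <<'E'
from rig import *
import cv2,numpy as np
from scipy.optimize import least_squares
def RT(c):
    if "mount" in c:
        s=c["st"];T=np.eye(4);T[:3,:3]=s["orientation"];T[:3,3]=s["ee_pos"];M=np.linalg.inv(T@np.array(c["mount"]));return M[:3,:3],M[:3,3]
    return cv2.Rodrigues(np.array(c["rvec"],float))[0],np.array(c["tvec"],float).ravel()
def shot(n):
    s=state();c=capture(n);c["st"]=s;return c
def proj(c,P):
    R,t=RT(c);p=(R@np.atleast_2d(P).T).T+t
    return np.c_[c["fx"]*p[:,0]/p[:,2]+c["cx"],c["fy"]*p[:,1]/p[:,2]+c["cy"]]
def atz(c,uv,z):
    R,t=RT(c);d=R.T@np.array([(uv[0]-c["cx"])/c["fx"],(uv[1]-c["cy"])/c["fy"],1]);o=-R.T@t
    return o+d*(z-o[2])/d[2]
S,C=np.sin(np.radians(25)),np.cos(np.radians(25))
def slope(u,y,h=0): # u up the slope from front edge, h above board
    return np.array([-78+u*C-h*S,y,34+u*S+h*C])
def rack2w(p,P):
    c,s=np.cos(p[2]),np.sin(p[2]);P=np.atleast_2d(P);return np.c_[p[0]+c*P[:,0]-s*P[:,1],p[1]+s*P[:,0]+c*P[:,1],P[:,2]]
E
python3 - <<'E'
from h import *
cs={n:shot(n) for n in("side","top")}
# viewed pixel = img*800/512 ; rack fit from locks
k=512/800
obs={"side":[(405,317),(400,274)],"top":[(408,297),(418,259)]}
L=[slope(36,56),slope(116,56)]
f=lambda p:np.concatenate([(proj(cs[n],rack2w(p,L))-np.array(obs[n])*k).ravel() for n in cs])
r=least_squares(f,[600,0,-.2]);p=r.x;print("rack",p,r.fun.round(1)); print("locks",rack2w(p,L).round(1))
for n in cs:print(n,"corners", (proj(cs[n],rack2w(p,[[-85,107,0],[-85,-107,49],[85,-107,130],[85,109,130],[-85,109,49]]))/k).round())
for n in cs:
    c=cs[n]
    for l,h in(("beaker",98),("pepper_mill",150),("cinnamon_jar",100),("salt_shaker",90),("kitchen_timer",41),("pod",43),("knife_block",200)):
        for d in trace(l,c)[:2]:
            b=d["bbox"];print(n,l,round(d["conf"],2),atz(c,(b[0]+b[2]/2,b[1]+b[3]/2),h/2).round())
    c["frame"]
    x,y,w,hh=(85,220,130,100) if n=="side" else (110,170,130,100)
    cv2.imwrite(f"pics/{n}1.png",cv2.resize(c["frame"][y:y+hh,x:x+w,::-1],(780,600),interpolation=cv2.INTER_CUBIC))
a=cv2.imread("pics/side1.png");b=cv2.imread("pics/top1.png")
cv2.imwrite("pics/b1.png",cv2.resize(np.hstack([a,b]),(800,308)))
E
```

```text
rack [ 6.50597578e+02 -7.95654789e+00 -2.84223117e-01] [ 0.5 -0.6 -0.1 -0.2 -0.7  0.  -0.1  0.4]
locks [[622.7  58.5  49.2]
 [692.3  38.2  83. ]]
side corners [[381. 352.]
 [498. 323.]
 [482. 224.]
 [367. 236.]
 [380. 337.]]
top corners [[378. 312.]
 [479. 339.]
 [509. 250.]
 [401. 218.]
 [376. 308.]]
side beaker 0.69 [533. 307.  49.]
side pepper_mill 0.83 [437. 192.  75.]
side pepper_mill 0.52 [687.  41.  75.]
side cinnamon_jar 0.95 [586. 409.  50.]
side kitchen_timer 0.94 [398.  45.  20.]
side kitchen_timer 0.21 [639.  48.  20.]
side pod 0.61 [418. 110.  22.]
side pod 0.55 [460. 180.  22.]
top beaker 0.6 [536. 302.  49.]
top beaker 0.6 [678.  89.  49.]
top pepper_mill 0.59 [441. 182.  75.]
top cinnamon_jar 0.7 [592. 402.  50.]
top cinnamon_jar 0.23 [443. 182.  50.]
top salt_shaker 0.67 [795. 135.  45.]
top pod 0.76 [415. 118.  22.]
top knife_block 0.47 [529. 298. 100.]
top knife_block 0.43 [ 707. -266.  100.]
```

View pics/b1.png

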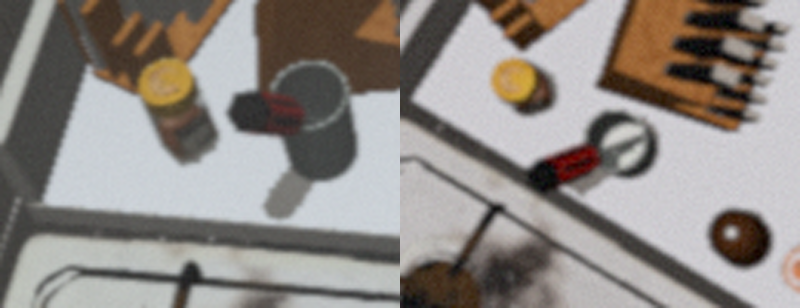

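```bash
python3 - <<'E'
from h import *
cs={n:shot(n) for n in("side","top")}
E={"side":(163,256.4),"top":(156.5,227.8)};N={"side":(182.5,256.4),"top":(173.4,220.4)};B={"side":(186.4,250.9),"top":(181.8,216.5)}
def tri(o):
    f=lambda P:np.concatenate([(proj(cs[n],P)-o[n]).ravel() for n in cs])
    r=least_squares(f,[530,320,100]);return r.x,r.fun
for o in(E,N,B):print([v.round(1) for v in tri(o)])
for n in cs:print(atz(cs[n],B[n],98).round(1))
def f(p):
    tip=np.array([p[0],p[1],5]);t,a=p[2:];d=np.array([np.sin(t)*np.cos(a),np.sin(t)*np.sin(a),np.cos(t)])
    return np.concatenate([(proj(cs[n],[tip+206*d,tip+112*d])-np.array([E[n],N[n]])).ravel() for n in cs])
r=least_squares(f,[530,290,.47,2]);p=r.x;print(p,r.fun.round(1))
t,a=p[2:];d=np.array([np.sin(t)*np.cos(a),np.sin(t)*np.sin(a),np.cos(t)]);print("tip",p[:2],"g160",np.array([p[0],p[1],5])+160*d,"az",np.degrees(a),"tilt",np.degrees(t))
E
```

```text
[array([492.3, 358.9, 176.5]), array([ 1.7,  0.3, -1.9, -1. ])]
[array([517.9, 318.3, 104.5]), array([-0.2, -0. ,  0.3,  0.1])]
[array([534. , 300.4,  91.4]), array([ 1.2,  0.2, -1.3, -0.7])]
[531.9 303.5  98. ]
[531.1 295.4  98. ]
[553.67924984 270.00795904   0.55598081   2.1860195 ] [ 1.7 -0.  -0.2  0.3 -2.2 -0.6  0.5 -0.2]
tip [553.67924984 270.00795904] g160 [504.94302172 338.96891451 140.90131232] az 125.24969153485299 tilt 31.85535371720145
```

```bash
cat >> h.py <<'E'
RACK=[650.6,-8.0,-0.2842]
def plan(wps,n=None,cur=None,speed=38,turn=.12):
    """wps: list of (x,y,z,yawdeg of tool x); prints rows from the present pose"""
    s=state();R=np.array(s["orientation"]);p=np.array(s["ee_pos"],float);yaw=np.degrees(np.arctan2(R[1,0],R[0,0]))
    if cur is not None:p=np.array(cur[:3],float);yaw=cur[3]
    rows=[]
    for w in wps:
        d=np.array(w[:3])-p;dy=np.radians(w[3]-yaw)
        m=int(max(np.ceil(np.linalg.norm(d)/speed),np.ceil(abs(dy)/turn),1))
        for i in range(m):
            g=np.array(w[:3])*(i+1)/m+(np.array(w[:3])-d)*(m-i-1)/m;e=g-p
            c,q=np.cos(np.radians(yaw)),np.sin(np.radians(yaw))
            r=[round(float(v),1) for v in (c*e[0]+q*e[1],q*e[0]-c*e[1],-e[2])]+[round(-dy/m,3)]
            rows.append(r);r_=r
            p=p+np.array([c*r[0]+q*r[1],q*r[0]-c*r[1],-r[2]]);yaw-=np.degrees(r[3])
    for i in range(0,len(rows),12):print(str(rows[i:i+12]).replace(" ",""))
    print("end",p.round(1),round(yaw,1),len(rows))
def st():
    s=state();R=np.array(s["orientation"]);print("t",round(s["t"],2),"p",np.round(s["ee_pos"],1),"yaw",round(np.degrees(np.arctan2(R[1,0],R[0,0])),2),"F",np.round(s["ft_force"],1),"T",np.round(s["ft_torque"],2),"w",round(s["gripper_width"],3),"g",round(s["grasp_force"],1),"q",np.round(s["qpos"],2))
E
python3 - <<'E'
from h import *
w=rack2w(RACK,[[-9,20,0]])[0];print(w)
plan([(280,-350,380,60),(w[0]-60,w[1]-40,340,130),(w[0],w[1],280,163.7)])
E
```

```text
[647.5688162   13.72123212   0.        ]
[[19.7,-26.5,-8.5,np.float64(-0.087)],[21.9,-24.7,-8.4,np.float64(-0.087)],[24.0,-22.6,-8.5,np.float64(-0.087)],[25.9,-20.5,-8.4,np.float64(-0.087)],[27.6,-18.2,-8.5,np.float64(-0.087)],[29.0,-15.7,-8.4,np.float64(-0.087)],[30.3,-13.1,-8.5,np.float64(-0.087)],[31.3,-10.5,-8.5,np.float64(-0.087)],[32.1,-7.7,-8.4,np.float64(-0.087)],[36.1,8.8,3.3,np.float64(-0.102)],[35.1,12.5,3.4,np.float64(-0.102)],[33.6,16.0,3.3,np.float64(-0.102)]]
[[31.8,19.3,3.3,np.float64(-0.102)],[29.7,22.5,3.4,np.float64(-0.102)],[27.2,25.3,3.3,np.float64(-0.102)],[24.5,28.1,3.3,np.float64(-0.102)],[21.6,30.3,3.4,np.float64(-0.102)],[18.3,32.4,3.3,np.float64(-0.102)],[14.9,34.1,3.3,np.float64(-0.102)],[11.4,35.4,3.4,np.float64(-0.102)],[7.7,36.4,3.3,np.float64(-0.102)],[-1.7,14.3,12.0,np.float64(-0.116)],[-3.3,14.1,12.0,np.float64(-0.116)],[-4.9,13.5,12.0,np.float64(-0.116)]]
[[-6.4,12.9,12.0,np.float64(-0.116)],[-8.0,12.1,12.0,np.float64(-0.116)]]
end [647.6  13.7 280. ] 163.6 26
```

Emit:
servo_tool:
  commands:
    - [[19.7, -26.5, -8.5, -0.087], [21.9, -24.7, -8.4, -0.087], [24, -22.6, -8.5, -0.087], [25.9, -20.5, -8.4, -0.087], [27.6, -18.2, -8.5, -0.087], [29, -15.7, -8.4, -0.087], [30.3, -13.1, -8.5, -0.087], [31.3, -10.5, -8.5, -0.087], [32.1, -7.7, -8.4, -0.087], [36.1, 8.8, 3.3, -0.102], [35.1, 12.5, 3.4, -0.102], [33.6, 16, 3.3, -0.102]]
  hand: 85

```text
t: 3.55
ee_pos: [357.6, -267.8, 370.5]
orientation: [[0.208, 0.978, 0.001], [0.978, -0.208, -0.001], [-0.001, 0.001, -1.0]]
ft_force: [0.9, 0.7, -0.5]
gripper_width: 0.998
grasp_force: 0.0
```

Emit:
servo_tool:
  commands:
    - [[31.8, 19.3, 3.3, -0.102], [29.7, 22.5, 3.4, -0.102], [27.2, 25.3, 3.3, -0.102], [24.5, 28.1, 3.3, -0.102], [21.6, 30.3, 3.4, -0.102], [18.3, 32.4, 3.3, -0.102], [14.9, 34.1, 3.3, -0.102], [11.4, 35.4, 3.4, -0.102], [7.7, 36.4, 3.3, -0.102], [-1.7, 14.3, 12, -0.116], [-3.3, 14.1, 12, -0.116], [-4.9, 13.5, 12, -0.116]]

```text
t: 4.55
ee_pos: [624.3, -1.5, 303.5]
orientation: [[-0.872, 0.49, 0.0], [0.49, 0.872, -0.0], [-0.0, 0.0, -1.0]]
ft_force: [0.6, -0.6, -0.6]
gripper_width: 0.994
grasp_force: 0.0
```

Emit:
servo_tool:
  commands:
    - [[-6.4, 12.9, 12, -0.116], [-8, 12.1, 12, -0.116], [0, 0, 0, 0]]

```text
t: 4.8
ee_pos: [647.9, 15.2, 277.2]
orientation: [[-0.961, 0.277, -0.003], [0.277, 0.961, 0.002], [0.003, 0.001, -1.0]]
ft_force: [-1.1, -0.0, -0.3]
gripper_width: 0.994
grasp_force: 0.0
```

```bash
python3 - <<'E'
from h import *
st();c=shot("wrist")
for l in["lock_front","lock_back","front_jar_mid","side_panel"]:
    for d in trace(l,c)[:3]:
        ys,xs=np.nonzero(d["pixels"]);print(l,round(d["conf"],2),d["bbox"],xs.mean().round(1),ys.mean().round(1))
print(proj(c,rack2w(RACK,[slope(36,56),slope(116,56)])).round(1))
cv2.imwrite("pics/w1.png",cv2.resize(c["frame"][:,:,::-1],(800,600),interpolation=cv2.INTER_CUBIC))
np.save("w1.npy",{k:c[k] for k in c if k!="frame"} ,allow_pickle=True)
E
```

```text
t 4.8 p [647.9  15.2 277.2] yaw 163.93 F [-1.1 -0.  -0.3] T [-0.01  0.07 -0.01] w 0.994 g 0.0 q [ 0.39  0.68 -0.74  1.53  0.48  1.12  0.84]
lock_front 0.65 [277.4, 137.0, 29.1, 22.6] 289.7 147.0
lock_front 0.44 [142.1, 107.8, 120.2, 44.2] 201.1 128.0
lock_back 0.65 [281.7, 217.0, 26.2, 24.2] 294.0 227.2
front_jar_mid 0.67 [141.7, 106.2, 119.1, 47.2] 201.5 128.0
side_panel 0.8 [320.0, 97.0, 43.3, 205.5] 340.5 183.2
[[292.2 146.6]
 [293.6 227.3]]
```

View pics/w1.png

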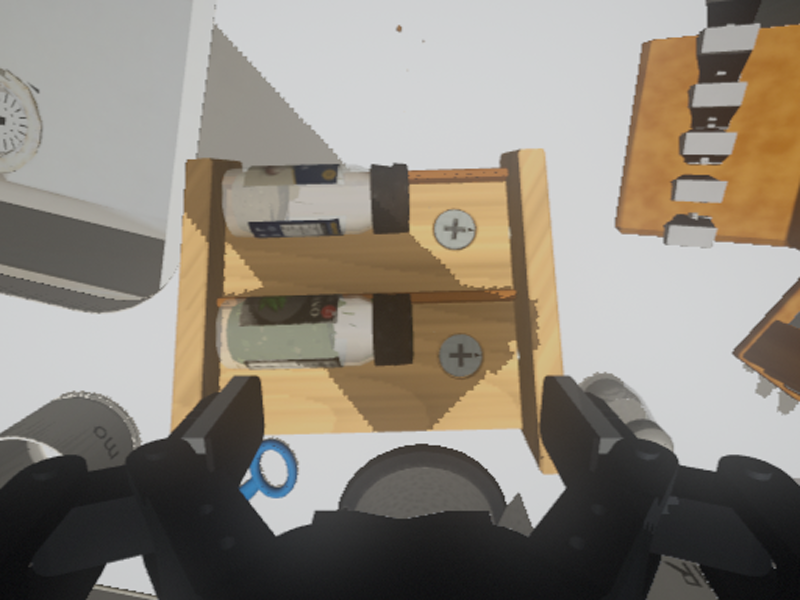

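```bash
python3 - <<'E'
from h import *
c=np.load("w1.npy",allow_pickle=True).item();t=shot("top")
k=.64
def torack(P):
    d=P[:2]-np.array(RACK[:2]);a=RACK[2];return np.array([np.cos(a)*d[0]+np.sin(a)*d[1],-np.sin(a)*d[0]+np.cos(a)*d[1],P[2]])
for uv in[(690,240),(700,195),(710,150),(720,105),(728,45)]:
    for z in(140,180,210,240):
        P=atz(c,np.array(uv)*k,z);print(uv,z,"rack",torack(P).round(),"top",(proj(t,P)[0]/k).round())
cv2.imwrite("pics/t2.png",cv2.resize(t["frame"][140:240,150:290,::-1],(784,560),interpolation=cv2.INTER_CUBIC))
# lock refinement: assume lock heights; centres from picture
for uv,L in(((455,229),slope(36,56)),((461,355),slope(116,56))):
    print("lock",atz(c,np.array(uv)*k,L[2]).round(1))
E
```

```text
(690, 240) 140 rack [-51. 150. 140.] top [360. 277.]
(690, 240) 180 rack [-56. 125. 180.] top [371. 279.]
(690, 240) 210 rack [-59. 106. 210.] top [380. 281.]
(690, 240) 240 rack [-63.  88. 240.] top [389. 283.]
(700, 195) 140 rack [-70. 151. 140.] top [356. 287.]
(700, 195) 180 rack [-71. 126. 180.] top [368. 287.]
(700, 195) 210 rack [-72. 107. 210.] top [377. 288.]
(700, 195) 240 rack [-73.  88. 240.] top [387. 288.]
(710, 150) 140 rack [-89. 152. 140.] top [353. 296.]
(710, 150) 180 rack [-87. 127. 180.] top [365. 295.]
(710, 150) 210 rack [-85. 108. 210.] top [375. 294.]
(710, 150) 240 rack [-83.  89. 240.] top [385. 294.]
(720, 105) 140 rack [-107.  153.  140.] top [349. 305.]
(720, 105) 180 rack [-101.  127.  180.] top [362. 302.]
(720, 105) 210 rack [-97. 108. 210.] top [372. 300.]
(720, 105) 240 rack [-92.  89. 240.] top [383. 298.]
(728, 45) 140 rack [-129.  152.  140.] top [346. 316.]
(728, 45) 180 rack [-119.  127.  180.] top [360. 312.]
(728, 45) 210 rack [-112.  108.  210.] top [370. 308.]
(728, 45) 240 rack [-104.   89.  240.] top [381. 305.]
lock [622.5  57.5  49.2]
lock [692.6  39.5  83. ]
```

View pics/t2.png

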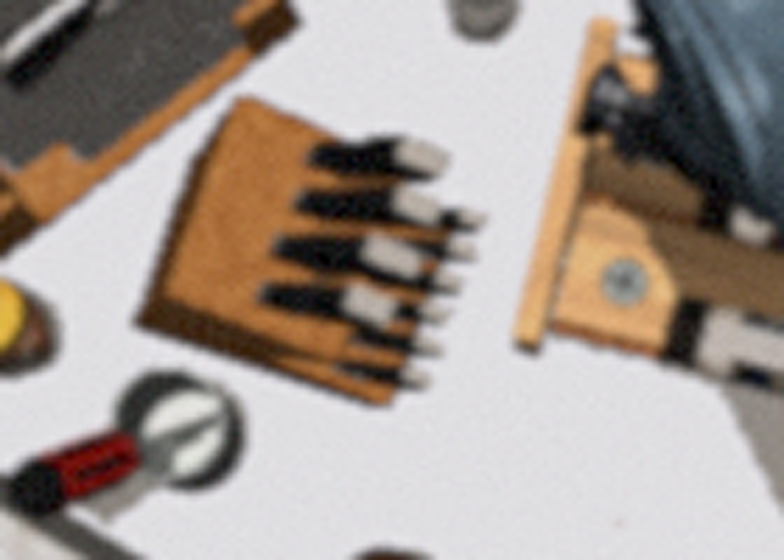

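The crop shows the small knife ends about 35 mm left of the side at z of about 175, with the tall ones farther left. Both locks are free of the jars. Next I go to the beaker, passing above the knives.

```bash
python3 - <<'E'
from h import *
plan([(630,50,350,160),(520,300,350,135),(505,341,300,125)])
E
```

```text
[[9.1,10.2,-23.0,np.float64(0.02)],[9.3,9.9,-23.0,np.float64(0.02)],[9.5,9.8,-23.0,np.float64(0.02)],[23.6,24.7,-0.0,np.float64(0.055)],[24.9,23.3,-0.0,np.float64(0.055)],[26.2,21.9,-0.0,np.float64(0.055)],[27.4,20.5,-0.0,np.float64(0.055)],[28.4,18.9,-0.0,np.float64(0.055)],[29.4,17.3,-0.0,np.float64(0.055)],[30.4,15.7,-0.0,np.float64(0.055)],[31.1,14.0,-0.0,np.float64(0.055)],[19.8,9.1,25.0,np.float64(0.085)]]
[[20.6,7.4,25.0,np.float64(0.085)]]
end [505. 341. 300.] 125.1 13
```

Emit:
servo_tool:
  commands:
    - [[9.1, 10.2, -23, 0.02], [9.3, 9.9, -23, 0.02], [9.5, 9.8, -23, 0.02], [23.6, 24.7, 0, 0.055], [24.9, 23.3, 0, 0.055], [26.2, 21.9, 0, 0.055], [27.4, 20.5, 0, 0.055], [28.4, 18.9, 0, 0.055], [29.4, 17.3, 0, 0.055], [30.4, 15.7, 0, 0.055], [31.1, 14, 0, 0.055], [19.8, 9.1, 25, 0.085]]

```text
t: 6.1
ee_pos: [511.1, 325.9, 329.4]
orientation: [[-0.643, 0.766, 0.007], [0.766, 0.643, 0.007], [0.0, 0.01, -1.0]]
ft_force: [-0.0, 1.0, 0.7]
gripper_width: 0.994
grasp_force: 0.0
```

Emit:
servo_tool:
  commands:
    - [[20.6, 7.4, 25, 0.085], [0, 0, 0, 0]]

```text
t: 6.27
ee_pos: [499.6, 344.6, 295.8]
orientation: [[-0.577, 0.816, -0.005], [0.816, 0.577, -0.001], [0.002, -0.005, -1.0]]
ft_force: [-1.1, -0.9, -0.6]
gripper_width: 0.99
grasp_force: 0.0
```

```bash
python3 - <<'E'
from h import *
st();c=shot("wrist");k=.64
a=np.radians(125);h=np.array([np.cos(a),np.sin(a)])
for l in["screwdriver","beaker"]:
    for d in trace(l,c)[:1]:
        ys,xs=np.nonzero(d["pixels"]);print(l,round(d["conf"],2),d["bbox"],xs.mean().round(1),ys.mean().round(1))
b=np.array([532,301.]);tip=b-23*h
P=[[*(tip+s*.454*h),5+s*.891] for s in(0,112,160,206)]
print((proj(c,P)/k).round());print("rim",(proj(c,[[*b,98]])/k).round())
cv2.imwrite("pics/w2.png",cv2.resize(c["frame"][:,:,::-1],(800,600),interpolation=cv2.INTER_CUBIC))
np.save("w2.npy",c,allow_pickle=True)
E
```

```text
t 6.27 p [499.6 344.6 295.8] yaw 125.27 F [-1.1 -0.9 -0.6] T [0.   0.1  0.02] w 0.99 g 0.0 q [-0.2   0.56 -0.67  1.63  0.38  1.09 -0.37]
screwdriver 0.72 [237.0, 175.0, 46.6, 57.5] 258.2 203.1
beaker 0.67 [233.3, 196.0, 61.2, 75.7] 265.6 242.6
[[406. 357.]
 [407. 340.]
 [408. 328.]
 [410. 310.]]
rim [[407. 379.]]
```

View pics/w2.png

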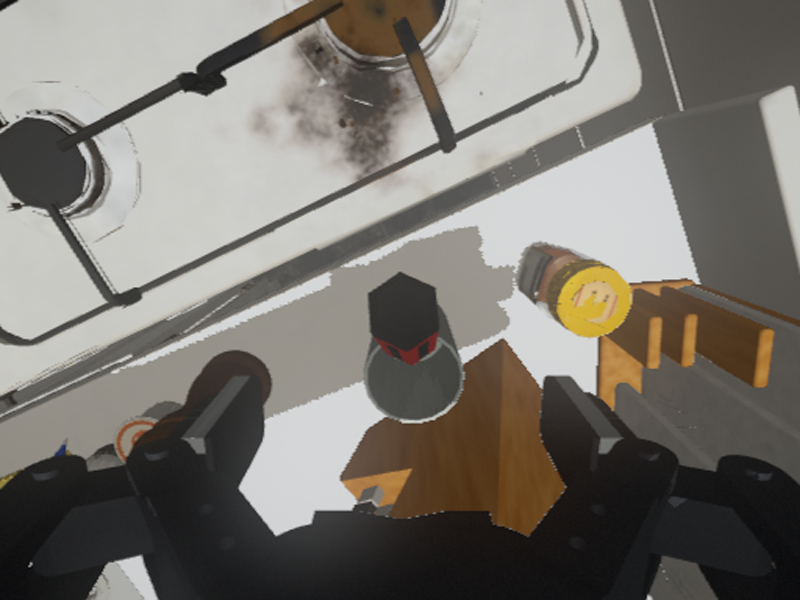

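The handle end hexagon is at (403,307), with two flats facing the fingers. The rim centre is at (414,376), so the lean is about 131.5° instead of 125°. I correct the yaw and descend.

```bash
python3 - <<'E'
from h import *
st()
plan([(503.6,341.6,260,131.5),(503.6,341.6,204,131.5)],speed=25)
E
```

```text
t 6.42 p [504.9 340.7 299.8] yaw 125.19 F [ 0.4 -0.5  0. ] T [-0.03 -0.   -0.03] w 0.995 g 0.0 q [-0.2   0.56 -0.67  1.63  0.38  1.09 -0.36]
[[0.7,-0.3,19.9,np.float64(-0.055)],[0.8,-0.2,19.9,np.float64(-0.055)],[-0.0,0.0,18.7,np.float64(-0.0)],[-0.0,0.0,18.7,np.float64(-0.0)],[-0.0,0.0,18.6,np.float64(-0.0)]]
end [503.6 341.6 204. ] 131.5 5
```

Emit:
servo_tool:
  commands:
    - [[0.7, -0.3, 19.9, -0.055], [0.8, -0.2, 19.9, -0.055], [0, 0, 18.7, 0], [0, 0, 18.7, 0], [0, 0, 18.6, 0], [0, 0, 0, 0], [0, 0, 0, 0]]
  hand: 60

```text
t: 7.0
ee_pos: [504.2, 341.0, 203.9]
orientation: [[-0.661, 0.75, 0.001], [0.75, 0.661, -0.001], [-0.001, 0.0, -1.0]]
ft_force: [-0.0, 0.4, 0.8]
gripper_width: 0.708
grasp_force: 0.0
```

```bash
python3 - <<'E'
from h import *
st();c=shot("wrist")
cv2.imwrite("pics/w3.png",cv2.resize(c["frame"][100:384,80:430,::-1],(740,600),interpolation=cv2.INTER_CUBIC))
E
```

```text
t 7.0 p [504.2 341.  203.9] yaw 131.37 F [-0.   0.4  0.8] T [ 0.02 -0.04 -0.  ] w 0.708 g 0.0 q [-0.22  0.68 -0.64  1.7   0.49  0.93 -0.33]
```

View pics/w3.png

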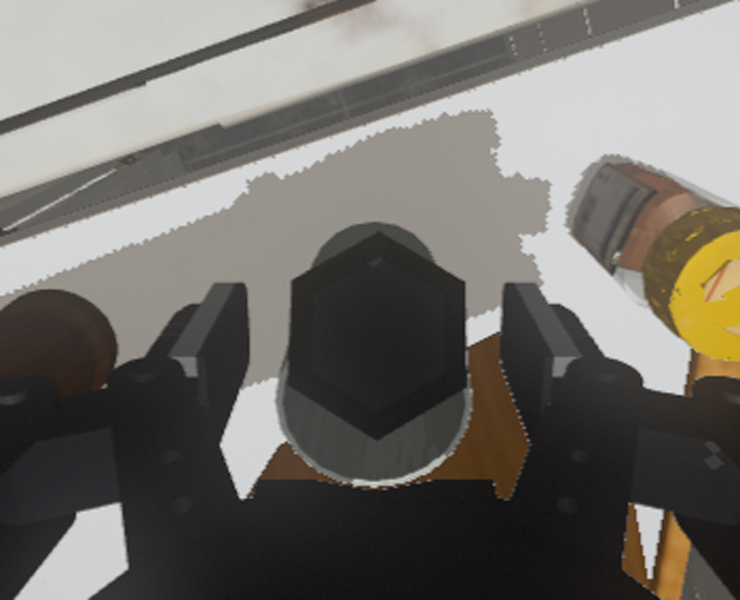

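The hexagon sits centred between the pads at (378,337), with its flats parallel to them. I close and lift.

Emit:
servo_tool:
  commands:
    - [[0, 0, 0, 0], [0, 0, 0, 0], [0, 0, 0, 0], [0, 0, 0, 0], [0, 0, 0, 0], [0, 0, 0, 0], [0, 0, -8, 0], [0, 0, -20, 0], [0, 0, -30, 0], [0, 0, -35, 0], [0, 0, -35, 0], [0, 0, -25, 0]]
  hand: 10
  squeeze: 110

```text
t: 8.05
ee_pos: [502.6, 342.6, 359.1]
orientation: [[-0.663, 0.749, 0.0], [0.749, 0.663, 0.001], [0.001, 0.001, -1.0]]
ft_force: [1.1, 0.2, -0.6]
gripper_width: 0.311
grasp_force: 107.9
```

```bash
cat >> h.py <<'E'
def tipfit(show=False,names=("side","top")):
    """fit tip position+lean of held driver: axis through tool (0,0,zg) in tool xz plane; params lean t, s=distance grasp->tip; from masks of dark/grey blade ends"""
    cs={n:shot(n) for n in names};out={}
    for n in cs:
        d=trace("screwdriver",cs[n])
        if d:out[n]=d[0];print(n,round(d[0]["conf"],2),np.round(d[0]["bbox"],1))
    return cs,out
def drv(s,lean,dist,zg=54.):
    R=np.array(s["orientation"]);p=np.array(s["ee_pos"]);g=p+R@[0,0,zg]
    ax=R@np.array([np.sin(lean),0,-np.cos(lean)]);return g-dist*ax,g,g+(206-dist)*ax,ax
E
python3 - <<'E'
from h import *
st();cs,o=tipfit()
ims=[]
for n in cs:
    c=cs[n];tip,g,e,ax=drv(c["st"],np.radians(27),160);uv=proj(c,[tip,g,e]);print(n,uv.round(1).tolist())
    x,y=(uv[0]-[60,55]).astype(int);x=max(x,0);y=max(y,0)
    im=c["frame"][y:y+110,x:x+110,::-1].copy();print("crop",x,y)
    if n in o:im[...,1]=np.where(o[n]["pixels"][y:y+110,x:x+110],np.minimum(255,im[...,1]+30.),im[...,1])
    ims.append(cv2.resize(im,(400,400),interpolation=cv2.INTER_CUBIC))
cv2.imwrite("pics/d1.png",np.hstack(ims))
E
```

```text
t 8.05 p [502.6 342.6 359.1] yaw 131.51 F [ 1.1  0.2 -0.6] T [ 0.1  -0.09 -0.  ] w 0.311 g 107.9 q [-0.16  0.51 -0.72  1.56  0.35  1.2  -0.23]
side 0.64 [145.4 211.6  38.9  21. ]
side [[186.5, 228.9], [160.6, 218.7], [151.4, 215.1]]
crop 126 173
top [[180.0, 206.2], [149.3, 217.5], [139.0, 221.4]]
crop 120 151
```

View pics/d1.png

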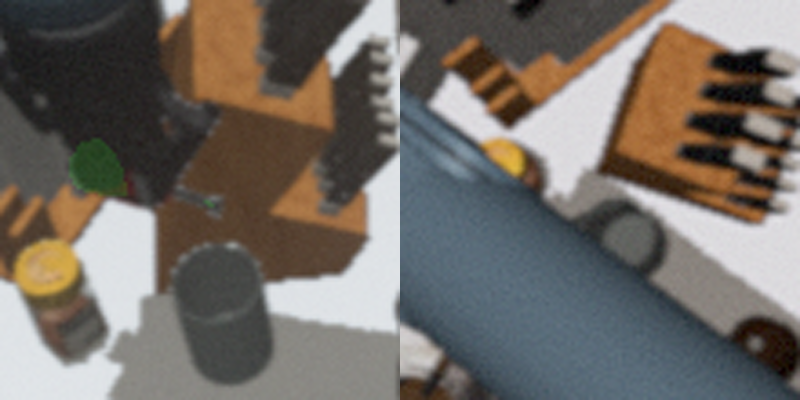

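The left half of d1 shows the blade tip at about (213,205), within 1 px of the prediction for a 27° lean held 160 mm from the tip. The top camera is blocked by the arm. Next I plan the hover over the front lock and work out which yaw best shows the blade's rotation.

```bash
python3 - <<'E'
from h import *
c=shot("side");o=-RT(c)[0].T@RT(c)[1]
LF=np.array([622.6,58,49.2]);v=o-LF;v/=np.linalg.norm(v);T=np.radians(27)
for psi in(-70,-60,-45,-30,-15,0):
    y=np.radians(163.7-psi);R=np.array([[np.cos(y),np.sin(y),0],[np.sin(y),-np.cos(y),0],[0,0,-1]])
    a=R@[np.sin(T),0,-np.cos(T)];n=np.cross(a,v);s=np.linalg.norm(n);n/=s
    ws=[]
    for b in(0,60,-60):
        x=R@(np.cos(np.radians(b))*np.array([np.cos(T),0,np.sin(T)])+np.sin(np.radians(b))*np.array([0,1,0]));ws.append(round(12*abs(x@n)+2*abs(np.cross(a,x)@n),1))
    print(psi,"angle axis-view",np.degrees(np.arcsin(s)).round(),"widths b=0,60,-60",ws)
ln=np.array([-S*np.cos(RACK[2]),-S*np.sin(RACK[2]),C])
def tcp(lock,psi,h,dist=162,lean=27,zg=54):
    yaw=163.7-psi;t=np.radians(lean);u=np.array([np.cos(np.radians(yaw)),np.sin(np.radians(yaw)),0])
    tip=np.array(lock)+ln*h;return tip+dist*(np.sin(t)*u+[0,0,np.cos(t)])+[0,0,zg],yaw
p,yaw=tcp(LF,-45,25);print(p,yaw)
plan([(490,250,380,150),(480,60,380,180),(p[0],p[1],p[2]+60,yaw),(*p,yaw)])
E
```

```text
-70 angle axis-view 40.0 widths b=0,60,-60 [np.float64(11.7), np.float64(11.1), np.float64(2.9)]
-60 angle axis-view 36.0 widths b=0,60,-60 [np.float64(12.0), np.float64(10.4), np.float64(4.2)]
-45 angle axis-view 29.0 widths b=0,60,-60 [np.float64(12.2), np.float64(9.0), np.float64(6.3)]
-30 angle axis-view 23.0 widths b=0,60,-60 [np.float64(12.1), np.float64(6.9), np.float64(8.5)]
-15 angle axis-view 16.0 widths b=0,60,-60 [np.float64(11.8), np.float64(3.5), np.float64(10.7)]
0 angle axis-view 11.0 widths b=0,60,-60 [np.float64(8.7), np.float64(6.7), np.float64(12.1)]
[547.94736723  25.64370577 270.20075159] 208.7
[[-20.2,-23.3,-8.3,np.float64(-0.108)],[-17.5,-25.4,-8.4,np.float64(-0.108)],[-14.7,-27.1,-8.3,np.float64(-0.108)],[-14.4,-28.3,0.0,np.float64(-0.087)],[-11.8,-29.4,0.0,np.float64(-0.087)],[-9.3,-30.3,0.0,np.float64(-0.087)],[-6.5,-31.0,0.0,np.float64(-0.087)],[-3.9,-31.5,0.0,np.float64(-0.087)],[-1.1,-31.7,0.0,np.float64(-0.087)],[-13.6,-6.9,10.0,np.float64(-0.1)],[-12.8,-8.1,9.9,np.float64(-0.1)],[-12.0,-9.5,10.0,np.float64(-0.1)]]
[[-11.0,-10.5,9.9,np.float64(-0.1)],[-9.8,-11.6,10.0,np.float64(-0.1)],[-0.0,-0.0,30.0,np.float64(-0.001)],[-0.0,-0.0,30.0,np.float64(-0.001)]]
end [547.9  25.7 270.2] 208.7 16
```

Emit:
servo_tool:
  commands:
    - [[-20.2, -23.3, -8.3, -0.108], [-17.5, -25.4, -8.4, -0.108], [-14.7, -27.1, -8.3, -0.108], [-14.4, -28.3, 0, -0.087], [-11.8, -29.4, 0, -0.087], [-9.3, -30.3, 0, -0.087], [-6.5, -31, 0, -0.087], [-3.9, -31.5, 0, -0.087], [-1.1, -31.7, 0, -0.087], [-13.6, -6.9, 10, -0.1], [-12.8, -8.1, 9.9, -0.1], [-12, -9.5, 10, -0.1]]

```text
t: 9.3
ee_pos: [520.9, 38.4, 349.3]
orientation: [[-0.955, -0.298, -0.003], [-0.298, 0.955, -0.001], [0.003, 0.0, -1.0]]
ft_force: [-0.5, 0.6, -1.1]
gripper_width: 0.308
grasp_force: 108.3
```

Emit:
servo_tool:
  commands:
    - [[-11, -10.5, 9.9, -0.1], [-9.8, -11.6, 10, -0.1], [0, 0, 30, 0], [0, 0, 30, 0], [0, 0, 0, 0], [0, 0, 0, 0]]

```text
t: 9.8
ee_pos: [546.8, 26.2, 269.4]
orientation: [[-0.878, -0.479, -0.006], [-0.479, 0.878, 0.0], [0.005, 0.003, -1.0]]
ft_force: [0.2, -0.2, 0.3]
gripper_width: 0.311
grasp_force: 108.3
```

```bash
python3 - <<'E'
from h import *
st();ims=[]
for n in("side","top"):
    c=shot(n);tip,g,e,ax=drv(c["st"],np.radians(27),162);uv=proj(c,[tip,tip+40*ax,g,[622.6,58,49.2]]);print(n,tip.round(1),uv.round(1).tolist())
    x,y=(uv[0]-[20,20]).astype(int);print("crop",x,y)
    ims.append(cv2.resize(c["frame"][y:y+40,x:x+40,::-1],(400,400),interpolation=cv2.INTER_CUBIC))
cv2.imwrite("pics/d2.png",np.hstack(ims))
E
```

```text
t 9.8 p [546.8  26.2 269.4] yaw -151.36 F [ 0.2 -0.2  0.3] T [ 0.03 -0.03  0.03] w 0.311 g 108.3 q [ 0.53  0.57 -0.89  1.8   0.51  1.02  1.51]
side [610.3  61.5  70.7] [[260.8, 201.4], [266.5, 196.8], [286.3, 180.8], [259.9, 202.2]]
crop 240 181
top [612.2  62.   72.8] [[259.5, 192.2], [262.5, 195.4], [273.0, 206.7], [260.6, 190.2]]
crop 239 172
```

View pics/d2.png

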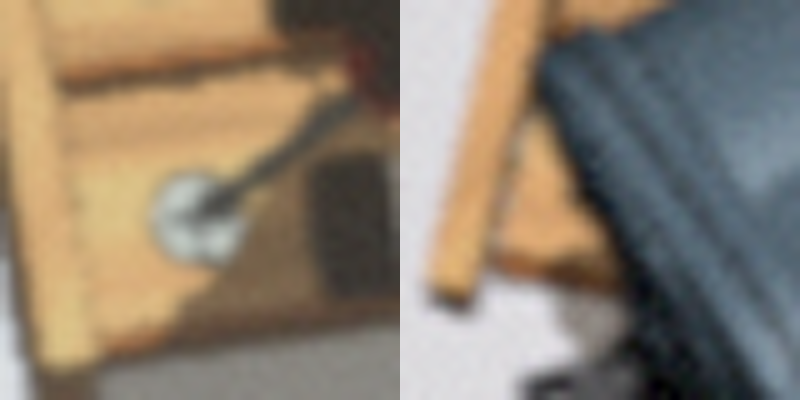

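The left half shows the driver tip over the front disc, with the disc centre at about (197,218), within half a pixel of the prediction. The top camera is blocked. The blade's rotation is unclear at this scale, so I compare several yaws numerically.

```bash
sed -i 's/\[round(-dy\/m,3)\]/[round(float(-dy\/m),3)]/' h.py; cat >> h.py <<'E'
LF=np.array([622.6,58,49.2]);LB=np.array([692.4,38.9,83.])
ln=np.array([-S*np.cos(RACK[2]),-S*np.sin(RACK[2]),C]);up=np.array([C*np.cos(RACK[2]),C*np.sin(RACK[2]),S]);lf=np.array([-np.sin(RACK[2]),np.cos(RACK[2]),0])
LEAN,DIST=27.,162.
def tcp(tip,psi,lean=None,dist=None):
    yaw=163.7-psi;t=np.radians(lean or LEAN);u=np.array([np.cos(np.radians(yaw)),np.sin(np.radians(yaw)),0])
    return (*(np.array(tip)+(dist or DIST)*(np.sin(t)*u+[0,0,np.cos(t)])+[0,0,54.]),yaw)
def cur_psi():
    R=np.array(state()["orientation"]);return (163.7-np.degrees(np.arctan2(R[1,0],R[0,0]))+180)%360-180
def P0():
    s=state();return (*s["ee_pos"],163.7-cur_psi())
def arc(tip,p0,p1,step=6,**k):
    n=int(np.ceil(abs(p1-p0)/step));return [tcp(tip,p0+(p1-p0)*(i+1)/n,**k) for i in range(n)]
E
python3 - <<'E'
from h import *
c=shot("side");np.save("f_a.npy",c,allow_pickle=True)
tip=LF+25*ln
plan(arc(tip,-45,-60),cur=P0());plan(arc(tip,-60,-15),cur=tcp(tip,-60))
E
```

```text
[[1.3,-6.9,2.7,-0.089],[-0.3,-6.4,-0.0,-0.087],[-0.3,-6.4,-0.0,-0.087]]
end [559.3  10.2 270.2] 223.7 3
[[-0.4,7.2,-0.0,0.098],[-0.3,7.2,-0.0,0.098],[-0.4,7.2,-0.0,0.099],[-0.3,7.2,-0.0,0.098],[-0.4,7.2,-0.0,0.098],[-0.3,7.2,-0.0,0.098],[-0.4,7.3,-0.0,0.098],[-0.3,7.2,-0.0,0.098]]
end [538.9  62.7 270.2] 178.7 8
```

Emit:
servo_tool:
  commands:
    - [[1.3, -6.9, 2.7, -0.089], [-0.3, -6.4, 0, -0.087], [-0.3, -6.4, 0, -0.087], [0, 0, 0, 0], [0, 0, 0, 0]]

```text
t: 10.37
ee_pos: [559.2, 9.7, 269.9]
orientation: [[-0.726, -0.688, 0.002], [-0.688, 0.726, 0.0], [-0.001, -0.001, -1.0]]
ft_force: [-1.0, 0.3, -0.3]
gripper_width: 0.306
grasp_force: 108.3
```

```bash
python3 - <<'E'
from h import *
st();c=shot("side");np.save("f_b.npy",c,allow_pickle=True);st()
E
```

```text
t 10.37 p [559.2   9.7 269.9] yaw -136.52 F [-1.   0.3 -0.3] T [-0.01 -0.01 -0.04] w 0.306 g 108.3 q [ 0.58  0.61 -0.94  1.78  0.56  1.05  1.77]
t 10.42 p [558.9  10.  269.6] yaw -136.49 F [-0.8  0.1 -0.6] T [0.02 0.03 0.02] w 0.313 g 108.3 q [ 0.58  0.61 -0.94  1.78  0.56  1.05  1.77]
```

Emit:
servo_tool:
  commands:
    - [[-0.4, 7.2, 0, 0.098], [-0.3, 7.2, 0, 0.098], [-0.4, 7.2, 0, 0.099], [-0.3, 7.2, 0, 0.098], [-0.4, 7.2, 0, 0.098], [-0.3, 7.2, 0, 0.098], [-0.4, 7.3, 0, 0.098], [-0.3, 7.2, 0, 0.098], [0, 0, 0, 0], [0, 0, 0, 0]]

```text
t: 11.25
ee_pos: [538.2, 63.0, 269.3]
orientation: [[-1.0, 0.02, 0.001], [0.02, 1.0, -0.0], [-0.001, -0.0, -1.0]]
ft_force: [0.8, 0.5, -0.3]
gripper_width: 0.308
grasp_force: 108.2
```

```bash
python3 - <<'E'
from h import *
st();c=shot("side");np.save("f_c.npy",c,allow_pickle=True)
bg=np.load("..f_a.npy",allow_pickle=True).item()
from scipy.ndimage import map_coordinates
for f in "abc":
    c=np.load(f"f_{f}.npy",allow_pickle=True).item();g=c["frame"].astype(float).mean(2)
    tip,gr,e,ax=drv(c["st"],np.radians(27),162);print(f,tip.round(1))
    uv=proj(c,[tip+d*ax for d in(0,5,10,15,20,30,45,60)])
    dr=uv[-1]-uv[0];dr/=np.linalg.norm(dr);n=np.array([-dr[1],dr[0]])
    for d,q in zip((0,5,10,15,20,30,45,60),uv):
        pts=q[:,None]+n[:,None]*np.arange(-6,6.1,1);print(d,q.round(1),map_coordinates(g,[pts[1],pts[0]],order=1).round().astype(int).tolist())
E
```

```text
t 11.25 p [538.2  63.  269.3] yaw 178.88 F [ 0.8  0.5 -0.3] T [-0.02  0.    0.03] w 0.308 g 108.2 q [ 0.39  0.51 -0.78  1.83  0.43  0.98  0.98]
a [613.4  62.1  74.1]
0 [260.1 199.9] [166, 172, 170, 153, 135, 115, 98, 100, 126, 169, 178, 149, 110]
5 [260.8 199.3] [161, 168, 172, 162, 129, 101, 87, 91, 124, 163, 169, 139, 107]
10 [261.5 198.8] [161, 165, 171, 163, 142, 106, 87, 93, 127, 156, 159, 129, 105]
15 [262.2 198.2] [158, 163, 168, 168, 154, 119, 91, 101, 137, 157, 142, 118, 102]
20 [263.  197.6] [154, 159, 166, 170, 160, 125, 95, 113, 151, 160, 136, 112, 103]
30 [264.4 196.5] [161, 159, 160, 162, 161, 127, 100, 115, 147, 141, 117, 108, 105]
45 [266.6 194.7] [167, 166, 161, 160, 148, 116, 93, 95, 107, 107, 99, 88, 77]
60 [268.9 192.9] [138, 162, 165, 165, 154, 123, 89, 90, 104, 105, 92, 69, 59]
b [612.9  60.3  71.6]
0 [260.8 200.3] [169, 169, 161, 150, 131, 106, 99, 114, 150, 172, 154, 117, 101]
5 [261.6 199.6] [162, 171, 165, 150, 119, 90, 83, 96, 129, 156, 141, 110, 99]
10 [262.4 198.9] [159, 167, 170, 160, 132, 96, 81, 91, 124, 137, 124, 107, 99]
15 [263.2 198.2] [158, 164, 1
[... 306 characters left out ...]
] [102, 126, 142, 155, 149, 115, 85, 79, 88, 96, 95, 87, 72]
c [611.9  61.5  71. ]
0 [260.5 200.9] [172, 166, 159, 169, 157, 116, 84, 73, 80, 88, 92, 91, 95]
5 [260.9 200.5] [173, 169, 162, 159, 145, 108, 79, 73, 81, 89, 91, 92, 96]
10 [261.3 200.2] [173, 171, 166, 150, 134, 103, 77, 71, 82, 89, 90, 93, 96]
15 [261.7 199.8] [170, 173, 169, 153, 132, 99, 76, 73, 82, 91, 93, 94, 95]
20 [262.  199.5] [168, 172, 170, 157, 135, 103, 77, 75, 85, 94, 96, 96, 95]
30 [262.8 198.8] [163, 170, 175, 170, 155, 120, 85, 83, 96, 100, 103, 102, 97]
45 [264.  197.7] [159, 163, 170, 174, 165, 135, 92, 97, 125, 130, 132, 129, 118]
60 [265.2 196.6] [152, 148, 149, 151, 137, 110, 83, 93, 133, 161, 171, 168, 150]
```

The blade is wider than the shaft at ψ = -45, -60 and -15, so its width lies in the lean plane (β=0). It therefore matches the up-slope slot at ψ ≈ q. I approach the front lock at ψ=8°.

```bash
python3 - <<'E'
from h import *
st();plan(arc(LF+25*ln,cur_psi(),8)+[tcp(LF+4*ln,8)],cur=P0(),speed=10)
E
```

```text
t 11.3 p [538.3  62.3 269. ] yaw 178.85 F [-0.5  0.1 -0.7] T [ 0.02  0.05 -0.  ] w 0.311 g 108.2 q [ 0.39  0.51 -0.78  1.83  0.43  0.98  0.99]
[[-1.0,7.6,-1.2,0.101],[-0.4,7.4,0.0,0.101],[-0.4,7.4,0.0,0.101],[-0.3,7.4,0.0,0.101],[-2.9,0.4,6.4,0.0],[-3.0,0.4,6.3,0.0],[-2.9,0.5,6.4,0.0]]
end [553.9  88.8 251.1] 155.7 7
```

Emit:
servo_tool:
  commands:
    - [[-1, 7.6, -1.2, 0.101], [-0.4, 7.4, 0, 0.101], [-0.4, 7.4, 0, 0.101], [-0.3, 7.4, 0, 0.101], [-2.9, 0.4, 6.4, 0], [-3, 0.4, 6.3, 0], [-2.9, 0.5, 6.4, 0], [0, 0, 0, 0], [0, 0, 0, 0]]

```text
t: 12.05
ee_pos: [553.8, 87.7, 249.8]
orientation: [[-0.91, 0.414, -0.002], [0.414, 0.91, -0.0], [0.002, -0.001, -1.0]]
ft_force: [0.0, -0.3, -0.8]
gripper_width: 0.311
grasp_force: 108.2
```

Emit:
servo_tool:
  commands:
    - [[-0.9, 0.1, 1.8, 0], [0, 0, 0, 0]]

```text
t: 12.22
ee_pos: [555.0, 88.0, 248.8]
orientation: [[-0.91, 0.414, -0.0], [0.414, 0.91, -0.0], [0.0, -0.0, -1.0]]
ft_force: [0.3, -0.0, -0.7]
gripper_width: 0.31
grasp_force: 108.2
```

Emit:
servo_tool:
  commands:
    - [[-0.9, 0.1, 1.8, 0], [0, 0, 0, 0]]

```text
t: 12.38
ee_pos: [555.8, 87.9, 247.1]
orientation: [[-0.91, 0.414, 0.0], [0.414, 0.91, -0.0], [-0.0, -0.0, -1.0]]
ft_force: [-0.7, -0.2, -0.9]
gripper_width: 0.309
grasp_force: 108.2
```

Emit:
servo_tool:
  commands:
    - [[-0.5, 0.1, 0.9, 0], [0, 0, 0, 0]]

```text
t: 12.55
ee_pos: [556.3, 87.9, 246.2]
orientation: [[-0.91, 0.414, 0.0], [0.414, 0.91, -0.0], [-0.0, -0.0, -1.0]]
ft_force: [-0.2, -0.3, -0.8]
gripper_width: 0.311
grasp_force: 108.2
```

Emit:
servo_tool:
  commands:
    - [[-0.5, 0.1, 0.9, 0], [0, 0, 0, 0]]

```text
t: 12.72
ee_pos: [556.9, 87.8, 245.3]
orientation: [[-0.91, 0.414, 0.0], [0.414, 0.91, -0.0], [-0.0, 0.0, -1.0]]
ft_force: [-0.6, 0.3, -1.0]
gripper_width: 0.312
grasp_force: 108.2
```

Emit:
servo_tool:
  commands:
    - [[-0.5, 0.1, 0.9, 0], [0, 0, 0, 0]]

```text
t: 12.88
ee_pos: [557.4, 87.8, 244.4]
orientation: [[-0.91, 0.414, 0.0], [0.414, 0.91, 0.0], [-0.0, 0.0, -1.0]]
ft_force: [0.8, 1.2, -0.6]
gripper_width: 0.31
grasp_force: 108.2
```

Emit:
servo_tool:
  commands:
    - [[-0.5, 0.1, 0.9, 0], [0, 0, 0, 0]]

```text
t: 13.05
ee_pos: [557.8, 87.6, 243.5]
orientation: [[-0.91, 0.414, 0.0], [0.414, 0.91, 0.0], [-0.0, 0.0, -1.0]]
ft_force: [0.3, 0.1, -1.1]
gripper_width: 0.311
grasp_force: 108.2
```

Emit:
servo_tool:
  commands:
    - [[-0.5, 0.1, 0.9, 0], [0, 0, 0, 0]]

```text
t: 13.22
ee_pos: [558.3, 87.5, 242.5]
orientation: [[-0.91, 0.414, -0.0], [0.414, 0.91, 0.0], [0.0, 0.0, -1.0]]
ft_force: [-0.7, 0.4, -1.4]
gripper_width: 0.308
grasp_force: 108.2
```

Emit:
servo_tool:
  commands:
    - [[-0.5, 0.1, 0.9, 0], [0, 0, 0, 0]]

```text
t: 13.38
ee_pos: [558.7, 87.5, 241.9]
orientation: [[-0.91, 0.414, -0.0], [0.414, 0.91, -0.0], [0.0, -0.0, -1.0]]
ft_force: [-1.8, 0.8, 2.7]
gripper_width: 0.314
grasp_force: 108.9
```

Emit:
servo_tool:
  commands:
    - [[0, 2, 0, 0], [0, 0, 0, 0]]

```text
t: 13.55
ee_pos: [559.3, 88.9, 241.8]
orientation: [[-0.91, 0.414, -0.001], [0.414, 0.91, -0.001], [0.0, -0.002, -1.0]]
ft_force: [-2.9, -1.2, 4.8]
gripper_width: 0.312
grasp_force: 108.9
```

Emit:
servo_tool:
  commands:
    - [[0, -4, 0, 0], [0, 0, 0, 0]]

```text
t: 13.72
ee_pos: [558.2, 86.4, 242.1]
orientation: [[-0.911, 0.413, 0.002], [0.413, 0.911, 0.002], [-0.001, 0.003, -1.0]]
ft_force: [-1.1, 2.4, 1.1]
gripper_width: 0.314
grasp_force: 108.6
```

Emit:
servo_tool:
  commands:
    - [[0, 2, 0, 0], [0, 0, 0, 0]]

```text
t: 13.88
ee_pos: [558.7, 87.6, 241.9]
orientation: [[-0.91, 0.414, -0.0], [0.414, 0.91, -0.0], [0.0, -0.0, -1.0]]
ft_force: [-2.0, 0.8, 4.1]
gripper_width: 0.308
grasp_force: 109.0
```

Emit:
servo_tool:
  commands:
    - [[3, 0, 0, 0], [0, 0, 0, 0]]

```text
t: 14.05
ee_pos: [556.8, 88.2, 241.9]
orientation: [[-0.91, 0.414, 0.002], [0.414, 0.91, -0.001], [-0.002, 0.0, -1.0]]
ft_force: [1.8, -1.2, 0.2]
gripper_width: 0.311
grasp_force: 108.6
```

Emit:
servo_tool:
  commands:
    - [[-3, 0, 0, 0], [0, 0, 0, 0]]

```text
t: 14.22
ee_pos: [558.6, 87.5, 241.8]
orientation: [[-0.91, 0.414, -0.001], [0.414, 0.91, 0.0], [0.001, -0.0, -1.0]]
ft_force: [-1.3, 0.7, 2.2]
gripper_width: 0.316
grasp_force: 109.1
```

```bash
cat >> h.py <<'E'
def qcam(psi):
    y=np.radians(163.7-psi);t=np.radians(LEAN);x=-np.array([np.cos(t)*np.cos(y),np.cos(t)*np.sin(y),-np.sin(t)]);a=np.array([np.sin(t)*np.cos(y),np.sin(t)*np.sin(y),np.cos(t)])
    return round(float(np.degrees(np.arctan2(-x@lf,x@up)))),round(float(np.degrees(np.arccos(a@ln))))
def tipnow():
    s=state();return np.array(s["ee_pos"])-(np.array(tcp([0,0,0],cur_psi())[:3]))
E
python3 - <<'E'
from h import *
print([(p,qcam(p)) for p in range(-60,61,10)])
st();t=tipnow();print("tip",t.round(1),"d up,lf,ln",((t-LF)@up).round(1),((t-LF)@lf).round(1),((t-LF)@ln).round(1))
w=arc(t,cur_psi(),44);n=len(w);plan([(a[0]+ln[0]*1.5*i/n,a[1]+ln[1]*1.5*i/n,a[2]+1.5*ln[2]*i/n,a[3]) for i,a in enumerate(w,1)],cur=P0())
E
```

```text
[(-60, (-52, 25)), (-50, (-44, 21)), (-40, (-35, 17)), (-30, (-27, 13)), (-20, (-18, 9)), (-10, (-9, 5)), (0, (0, 2)), (10, (9, 5)), (20, (18, 9)), (30, (27, 13)), (40, (35, 17)), (50, (44, 21)), (60, (52, 25))]
t 14.22 p [558.6  87.5 241.8] yaw 155.53 F [-1.3  0.7  2.2] T [ 0.03  0.3  -0.09] w 0.316 g 109.1 q [ 0.25  0.56 -0.66  1.79  0.41  0.94  0.56]
tip [625.6  57.1  43.5] d up,lf,ln 0.4 -0.1 -6.5
[[-0.3,7.6,-0.2,0.104],[-0.3,7.7,-0.3,0.104],[-0.3,7.6,-0.2,0.105],[-0.3,7.6,-0.2,0.104],[-0.3,7.6,-0.2,0.104],[-0.3,7.6,-0.3,0.104]]
end [588.5 121.2 243.2] 119.7 6
```

Emit:
servo_tool:
  commands:
    - [[-0.3, 7.6, -0.2, 0.104], [-0.3, 7.7, -0.3, 0.104], [-0.3, 7.6, -0.2, 0.105], [-0.3, 7.6, -0.2, 0.104]]

```text
t: 14.55
ee_pos: [576.6, 112.0, 242.2]
orientation: [[-0.661, 0.75, -0.0], [0.75, 0.661, -0.0], [0.0, -0.0, -1.0]]
ft_force: [0.9, 0.4, -1.0]
gripper_width: 0.313
grasp_force: 108.5
```

Emit:
servo_tool:
  commands:
    - [[-0.3, 7.6, -0.2, 0.104], [-0.2, 3.8, -0.2, 0.052], [0, 0, 0, 0]]

```text
t: 14.8
ee_pos: [585.5, 119.0, 242.6]
orientation: [[-0.539, 0.842, -0.001], [0.842, 0.539, -0.001], [-0.0, -0.001, -1.0]]
ft_force: [-0.3, -0.1, 0.2]
gripper_width: 0.313
grasp_force: 108.8
```

```bash
python3 - <<'E'
from h import *
st();print(cur_psi());t=tipnow();print("tip d up,lf,ln",((t-LF)@up).round(1),((t-LF)@lf).round(1),((t-LF)@ln).round(1))
E
```

```text
t 14.8 p [585.5 119.  242.6] yaw 122.63 F [-0.3 -0.1  0.2] T [-0.2   0.11  0.04] w 0.313 g 108.8 q [ 0.1   0.57 -0.51  1.71  0.34  0.95  0.02]
41.0715648074235
tip d up,lf,ln 0.4 -0.2 -5.7
```

Emit:
servo_tool:
  commands:
    - [[-0.3, 7.6, -0.2, 0.104], [-0.2, 3.8, -0.2, 0.052], [0, 0, 0, 0]]

```text
t: 15.05
ee_pos: [595.4, 124.1, 243.1]
orientation: [[-0.403, 0.915, -0.001], [0.915, 0.403, -0.001], [0.0, -0.001, -1.0]]
ft_force: [-0.6, -0.5, 0.2]
gripper_width: 0.309
grasp_force: 108.8
```

```bash
python3 - <<'E'
from h import *
st();print(cur_psi());t=tipnow();print("tip d up,lf,ln",((t-LF)@up).round(1),((t-LF)@lf).round(1),((t-LF)@ln).round(1))
p=cur_psi();a=tcp(LF+18*ln,p)
# retreat, swing to -58 at h 25, then capture
print("retreat");plan([a]+arc(LF+18*ln,p,-57,step=7),cur=P0(),speed=10)
E
```

```text
t 15.05 p [595.4 124.1 243.1] yaw 113.77 F [-0.6 -0.5  0.2] T [-0.19  0.15  0.02] w 0.309 g 108.8 q [ 0.06  0.58 -0.48  1.68  0.31  0.95 -0.12]
49.92798353627069
tip d up,lf,ln 0.5 -0.5 -5.2
retreat
[[2.3,-2.5,-6.9,-0.0],[2.3,-2.6,-7.0,-0.0],[2.4,-2.5,-6.9,-0.0],[-0.5,-8.5,0.0,-0.117],[-0.5,-8.6,0.0,-0.116],[-0.5,-8.6,0.0,-0.117],[-0.5,-8.5,0.0,-0.117],[-0.5,-8.6,0.0,-0.116],[-0.5,-8.6,0.0,-0.117],[-0.5,-8.5,0.0,-0.116],[-0.5,-8.6,0.0,-0.117],[-0.5,-8.5,0.0,-0.117]]
[[-0.5,-8.6,0.0,-0.116],[-0.5,-8.6,0.0,-0.117],[-0.5,-8.5,0.0,-0.117],[-0.5,-8.6,0.0,-0.116],[-0.5,-8.5,0.0,-0.117],[-0.5,-8.6,0.0,-0.117],[-0.5,-8.6,0.0,-0.116]]
end [559.5  12.1 263.9] 220.7 19
```

Emit:
servo_tool:
  commands:
    - [[-0.3, 7.6, -0.4, 0.104], [-0.2, 2.5, -0.2, 0.035], [0, 0, 0, 0]]

```text
t: 15.3
ee_pos: [604.7, 127.4, 243.7]
orientation: [[-0.274, 0.962, -0.001], [0.962, 0.274, -0.0], [-0.0, -0.001, -1.0]]
ft_force: [-0.5, -0.2, 1.1]
gripper_width: 0.313
grasp_force: 108.7
```

```bash
python3 - <<'E'
from h import *
st();print(cur_psi());t=tipnow();print("tip d up,lf,ln",((t-LF)@up).round(1),((t-LF)@lf).round(1),((t-LF)@ln).round(1))
p=cur_psi();a=tcp(LF+18*ln,p)
print("retreat");plan([a]+arc(LF+18*ln,p,-54,step=7),cur=P0(),speed=10)
E
```

```text
t 15.3 p [604.7 127.4 243.7] yaw 105.9 F [-0.5 -0.2  1.1] T [-0.14  0.29 -0.07] w 0.313 g 108.7 q [ 0.03  0.59 -0.44  1.66  0.29  0.96 -0.24]
57.796799994175245
tip d up,lf,ln 0.7 -0.6 -4.5
retreat
[[2.0,-2.8,-6.7,-0.0],[1.9,-2.7,-6.7,-0.0],[2.0,-2.8,-6.7,-0.0],[-0.3,-4.5,-0.0,-0.061],[0.0,-4.4,-0.0,-0.061],[-0.3,-4.5,-0.0,-0.061],[0.1,-4.5,-0.0,-0.061],[-0.3,-4.5,-0.0,-0.061],[-0.0,-4.4,-0.0,-0.061],[-0.3,-4.5,-0.0,-0.061],[0.0,-4.5,-0.0,-0.061],[-0.3,-4.5,-0.0,-0.061]]
[[0.0,-4.4,-0.0,-0.061],[-0.2,-4.5,-0.0,-0.061],[-0.0,-4.5,-0.0,-0.061],[-0.3,-4.5,-0.0,-0.061],[0.0,-4.4,-0.0,-0.061],[-0.3,-4.5,-0.0,-0.061],[0.0,-4.5,-0.0,-0.061],[-0.3,-4.5,-0.0,-0.061],[0.1,-4.4,-0.0,-0.061],[-0.3,-4.5,-0.0,-0.061],[-0.0,-4.5,-0.0,-0.061],[-0.3,-4.5,-0.0,-0.061]]
[[0.0,-4.5,-0.0,-0.061],[-0.3,-4.4,-0.0,-0.061],[0.1,-4.5,-0.0,-0.061],[-0.3,-4.5,-0.0,-0.061],[-0.0,-4.5,-0.0,-0.061],[-0.3,-4.5,-0.0,-0.061],[0.0,-4.4,-0.0,-0.061],[-0.3,-4.5,-0.0,-0.061],[0.0,-4.5,-0.0,-0.061],[-0.2,-4.5,-0.0,-0.061],[-0.0,-4.4,-0.0,-0.061]]
end [557.1  15.2 263.8] 217.7 35
```

Emit:
servo_tool:
  commands:
    - [[2, -2.8, -6.7, 0], [1.9, -2.7, -6.7, 0], [2, -2.8, -6.7, 0], [-0.5, -8.6, 0, -0.117], [-0.5, -8.6, 0, -0.117], [-0.5, -8.6, 0, -0.117], [-0.5, -8.6, 0, -0.117], [-0.5, -8.6, 0, -0.117], [-0.5, -8.6, 0, -0.117], [-0.5, -8.6, 0, -0.117], [-0.5, -8.6, 0, -0.117], [-0.5, -8.6, 0, -0.117]]

```text
t: 16.3
ee_pos: [543.3, 77.7, 265.0]
orientation: [[-0.973, 0.232, 0.001], [0.232, 0.973, -0.001], [-0.001, -0.0, -1.0]]
ft_force: [0.4, -0.2, -1.5]
gripper_width: 0.313
grasp_force: 108.7
```

Emit:
servo_tool:
  commands:
    - [[-0.5, -8.6, 0, -0.117], [-0.5, -8.6, 0, -0.117], [-0.5, -8.6, 0, -0.117], [-0.5, -8.6, 0, -0.117], [-0.5, -8.6, 0, -0.117], [-0.5, -8.6, 0, -0.117], [-0.5, -8.6, 0, -0.117], [-0.5, -8.6, 0, -0.117], [-0.5, -8.6, 0, -0.117], [0, 0, 0, 0], [0, 0, 0, 0]]

```text
t: 17.22
ee_pos: [564.6, 6.6, 264.6]
orientation: [[-0.691, -0.723, 0.0], [-0.723, 0.691, 0.0], [-0.0, -0.0, -1.0]]
ft_force: [0.2, 0.1, -1.0]
gripper_width: 0.311
grasp_force: 108.7
```

```bash
python3 - <<'E'
from h import *
st();p=cur_psi();print(p);t=tipnow();print("tip d up,lf,ln",((t-LF)@up).round(1),((t-LF)@lf).round(1),((t-LF)@ln).round(1))
T=LF+.4*up-.1*lf
plan([tcp(T+2*ln,-53),tcp(T-1*ln,-53),tcp(T-4*ln,-53)],cur=P0(),speed=8)
R=np.array(state()["orientation"]);print("ln in tool",(R.T@ln).round(3),"lf",(R.T@lf).round(2),"up",(R.T@up).round(2))
E
```

```text
t 17.22 p [564.6   6.6 264.6] yaw -133.73 F [ 0.2  0.1 -1. ] T [ 0.04  0.02 -0.  ] w 0.311 g 108.7 q [ 0.58  0.62 -0.93  1.77  0.57  1.05  1.82]
-62.57189752743511
tip d up,lf,ln 0.5 -0.3 18.5
[[-1.5,2.1,5.0,0.056],[-1.3,2.1,5.0,0.056],[-1.3,2.3,5.0,0.056],[-0.7,-1.1,2.8,-0.001],[-0.8,-1.0,2.7,0.0]]
end [565.6  13.4 244.1] 216.7 5
ln in tool [ 0.195  0.375 -0.906] lf [-0.89  0.46  0.  ] up [-0.42 -0.8  -0.42]
```

Emit:
servo_tool:
  commands:
    - [[-1.5, 2.1, 5, 0.056], [-1.3, 2.1, 5, 0.056], [-1.3, 2.3, 5, 0.056], [0, 0, 0, 0], [-0.7, -1.1, 2.8, 0], [0, 0, 0, 0]]

```text
t: 17.72
ee_pos: [564.5, 14.0, 246.4]
orientation: [[-0.8, -0.6, 0.0], [-0.6, 0.8, -0.0], [0.0, -0.0, -1.0]]
ft_force: [-0.4, 0.1, -0.7]
gripper_width: 0.311
grasp_force: 108.6
```

Emit:
servo_tool:
  commands:
    - [[-0.4, -0.5, 1.4, 0], [0, 0, 0, 0]]

```text
t: 17.88
ee_pos: [565.1, 14.0, 245.0]
orientation: [[-0.8, -0.6, -0.0], [-0.6, 0.8, 0.001], [-0.0, 0.001, -1.0]]
ft_force: [-0.9, 1.5, -2.0]
gripper_width: 0.312
grasp_force: 108.7
```

Emit:
servo_tool:
  commands:
    - [[-0.4, -0.5, 1.3, 0], [0, 0, 0, 0]]

```text
t: 18.05
ee_pos: [565.6, 14.0, 243.5]
orientation: [[-0.8, -0.6, -0.0], [-0.6, 0.8, 0.001], [-0.0, 0.001, -1.0]]
ft_force: [-1.2, 1.7, -0.3]
gripper_width: 0.312
grasp_force: 108.7
```

```bash
python3 - <<'E'
from h import *
st();p=cur_psi();print(p);t=tipnow();print("tip d up,lf,ln",((t-LF)@up).round(1),((t-LF)@lf).round(1),((t-LF)@ln).round(1))
T=LF+.4*up-.2*lf
w=arc(T-4.5*ln,p,-30)+arc(T-5.7*ln,-30,20)+arc(T-5.7*ln,20,40)
plan(w,cur=P0())
E
```

```text
t 18.05 p [565.6  14.  243.5] yaw -143.12 F [-1.2  1.7 -0.3] T [0.78 0.28 0.11] w 0.312 g 108.7 q [ 0.53  0.63 -0.88  1.78  0.57  1.    1.64]
-53.18443636334064
tip d up,lf,ln -0.2 0.7 -4.4
[[0.0,6.4,-0.1,0.101],[-0.4,7.5,0.0,0.101],[-0.3,7.4,0.0,0.101],[-0.4,7.4,0.0,0.102],[-0.8,6.9,1.1,0.097],[-0.4,7.1,-0.0,0.097],[-0.3,7.1,-0.0,0.097],[-0.3,7.1,-0.0,0.096],[-0.4,7.2,-0.0,0.097],[-0.3,7.1,-0.0,0.097],[-0.4,7.1,-0.0,0.097],[-0.3,7.1,-0.0,0.097]]
[[-0.4,7.2,-0.0,0.097],[-0.3,6.4,-0.0,0.088],[-0.2,6.4,-0.0,0.087],[-0.3,6.4,-0.0,0.087],[-0.3,6.4,-0.0,0.087]]
end [584.4 118.2 242.5] 123.7 17
```

Emit:
servo_tool:
  commands:
    - [[0, 6.4, -0.1, 0.101], [-0.4, 7.5, 0, 0.101], [-0.3, 7.4, 0, 0.101], [-0.4, 7.4, 0, 0.102], [-0.8, 6.9, 1.1, 0.097]]

```text
t: 18.47
ee_pos: [552.2, 47.3, 243.0]
orientation: [[-0.991, -0.137, -0.0], [-0.137, 0.991, 0.001], [-0.0, 0.001, -1.0]]
ft_force: [-2.5, 2.2, 2.9]
gripper_width: 0.314
grasp_force: 109.4
```

Emit:
servo_tool:
  commands:
    - [[-0.4, 7.1, 0, 0.097], [-0.3, 7.1, 0, 0.097], [-0.3, 7.1, 0, 0.096], [-0.4, 7.2, 0, 0.097]]

```text
t: 18.8
ee_pos: [554.1, 75.3, 242.9]
orientation: [[-0.969, 0.247, 0.0], [0.247, 0.969, 0.001], [-0.0, 0.001, -1.0]]
ft_force: [0.2, 2.8, -0.3]
gripper_width: 0.307
grasp_force: 108.8
```

Emit:
servo_tool:
  commands:
    - [[-0.3, 7.1, 0, 0.097], [-0.4, 7.1, 0, 0.097], [-0.3, 7.1, 0, 0.097], [-0.4, 7.2, 0, 0.097]]

```text
t: 19.13
ee_pos: [566.4, 100.6, 242.9]
orientation: [[-0.803, 0.596, 0.0], [0.596, 0.803, 0.0], [-0.0, 0.0, -1.0]]
ft_force: [0.2, 0.4, -1.3]
gripper_width: 0.31
grasp_force: 108.8
```

```bash
python3 - <<'E'
from h import *
st();p=cur_psi();print(p);t=tipnow();print("tip d up,lf,ln",((t-LF)@up).round(1),((t-LF)@lf).round(1),((t-LF)@ln).round(1))
E
```

```text
t 19.13 p [566.4 100.6 242.9] yaw 143.45 F [ 0.2  0.4 -1.3] T [0.23 0.21 0.05] w 0.31 g 108.8 q [ 0.18  0.55 -0.59  1.77  0.37  0.93  0.37]
20.254821979447513
tip d up,lf,ln 0.8 -0.4 -5.5
```

Emit:
servo_tool:
  commands:
    - [[-0.3, 6.4, 0, 0.088], [-0.2, 6.4, 0, 0.087], [0, 0, 0, 0]]

```text
t: 19.38
ee_pos: [574.8, 110.4, 242.8]
orientation: [[-0.689, 0.725, -0.0], [0.725, 0.689, -0.001], [-0.0, -0.001, -1.0]]
ft_force: [-1.6, 0.4, 2.0]
gripper_width: 0.31
grasp_force: 109.4
```

```bash
python3 - <<'E'
from h import *
st();p=cur_psi();print(p);t=tipnow();print("tip d up,lf,ln",((t-LF)@up).round(1),((t-LF)@lf).round(1),((t-LF)@ln).round(1))
E
```

```text
t 19.38 p [574.8 110.4 242.8] yaw 133.54 F [-1.6  0.4  2. ] T [-0.04  0.42 -0.  ] w 0.31 g 109.4 q [ 0.13  0.56 -0.54  1.74  0.35  0.94  0.21]
30.163550677857273
tip d up,lf,ln 0.8 -0.1 -5.5
```

Emit:
servo_tool:
  commands:
    - [[-0.3, 6.4, 0, 0.087], [0, 0, 0, 0]]

```text
t: 19.55
ee_pos: [579.6, 114.1, 242.8]
orientation: [[-0.625, 0.781, -0.0], [0.781, 0.625, -0.0], [-0.0, -0.0, -1.0]]
ft_force: [-2.2, 0.4, 2.5]
gripper_width: 0.313
grasp_force: 109.4
```

```bash
python3 - <<'E'
from h import *
st();p=cur_psi();print(p);t=tipnow();print("tip d up,lf,ln",((t-LF)@up).round(1),((t-LF)@lf).round(1),((t-LF)@ln).round(1))
E
```

```text
t 19.55 p [579.6 114.1 242.8] yaw 128.67 F [-2.2  0.4  2.5] T [ 0.05  0.43 -0.05] w 0.313 g 109.4 q [ 0.11  0.56 -0.52  1.73  0.34  0.94  0.13]
35.03193538579069
tip d up,lf,ln 0.9 -0.4 -5.6
```

The torque shows no rise. I pull out and read the cam pointers numerically with the wrist camera.

```bash
cat >> h.py <<'E'
def ring(c,L,frame=None,rs=(8.5,9.5,10.5),dx=0,dy=0):
    g=(c["frame"] if frame is None else frame).astype(np.float32).mean(2);th=np.radians(np.arange(0,360,10));out=[]
    from scipy.ndimage import map_coordinates
    for r in rs:
        # q-angle: 0 = towards +y rack(left), growing clockwise from above (towards +up)
        uv=proj(c,[L+r*(np.cos(t)*lf+np.sin(t)*up) for t in th])+[dx,dy];out.append(map_coordinates(g,[uv[:,1],uv[:,0]],order=1))
    return np.array(out).round().astype(int)
E
python3 - <<'E'
from h import *
c=np.load("w1.npy",allow_pickle=True).item();f=cv2.resize(cv2.imread("pics/w1.png"),(512,384),interpolation=cv2.INTER_AREA)
for L,uv in((LF,(455,229)),(LB,(461,355))):
    d=np.array(uv)*.64-proj(c,L)[0];print("off",d.round(1));print(ring(c,L,f,dx=d[0],dy=d[1]).min(0).tolist())
p=cur_psi();T=LF+.4*up-.2*lf;a=tcp(T+20*ln,p);w=rack2w(RACK,[[-60,-15,0]])[0]
plan([a,(a[0]-20,a[1]-30,a[2]+50,150),(w[0],w[1],335,163.7)],cur=P0(),speed=25)
E
```

```text
off [-0.5  0. ]
[105, 154, 165, 168, 168, 166, 167, 168, 168, 168, 167, 166, 166, 168, 169, 167, 167, 166, 158, 158, 159, 165, 168, 169, 168, 168, 164, 160, 162, 165, 168, 169, 168, 168, 169, 152]
off [0.6 0.1]
[69, 100, 106, 107, 107, 106, 107, 108, 108, 108, 107, 105, 107, 108, 107, 107, 106, 104, 102, 101, 103, 105, 107, 104, 104, 105, 103, 103, 102, 105, 106, 105, 105, 105, 106, 82]
[[4.7,-3.1,-11.5,-0.0],[4.6,-3.2,-11.5,-0.0],[-2.7,-8.6,-12.5,-0.093],[-1.9,-8.8,-12.5,-0.093],[-1.1,-8.9,-12.5,-0.093],[-0.3,-9.0,-12.5,-0.093],[-16.2,-12.1,-3.8,-0.048],[-15.7,-12.9,-3.9,-0.048],[-14.9,-13.6,-3.8,-0.048],[-14.4,-14.4,-3.9,-0.048],[-13.6,-15.0,-3.8,-0.048]]
end [588.8  -5.6 335. ] 163.7 11
```

Emit:
servo_tool:
  commands:
    - [[4.7, -3.1, -11.5, 0], [4.6, -3.2, -11.5, 0], [-2.7, -8.6, -12.5, -0.093], [-1.9, -8.8, -12.5, -0.093], [-1.1, -8.9, -12.5, -0.093], [-0.3, -9, -12.5, -0.093], [-16.2, -12.1, -3.8, -0.048], [-15.7, -12.9, -3.9, -0.048], [-14.9, -13.6, -3.8, -0.048], [-14.4, -14.4, -3.9, -0.048], [-13.6, -15, -3.8, -0.048], [0, 0, 0, 0]]

```text
t: 20.55
ee_pos: [589.8, -11.3, 336.5]
orientation: [[-0.959, 0.282, 0.002], [0.282, 0.959, -0.003], [-0.003, -0.003, -1.0]]
ft_force: [-0.1, -0.5, -1.4]
gripper_width: 0.309
grasp_force: 109.1
```

Emit:
servo_tool:
  commands:
    - [[0, 0, 0, 0], [0, 0, 0, 0]]

```text
t: 20.72
ee_pos: [588.0, -5.2, 335.6]
orientation: [[-0.96, 0.279, 0.0], [0.279, 0.96, 0.0], [-0.0, 0.0, -1.0]]
ft_force: [-0.2, 0.4, -1.0]
gripper_width: 0.31
grasp_force: 109.1
```

```bash
python3 - <<'E'
from h import *
st();c=shot("wrist");np.save("v1.npy",c,allow_pickle=True)
for l in("lock_front","lock_back"):
    for d in trace(l,c)[:2]:
        b=d["bbox"];print(l,round(d["conf"],2),np.round(b,1),b[0]+b[2]/2,b[1]+b[3]/2)
for L in(LF,LB):
    print(proj(c,L).round(1));print(ring(c,L).min(0).tolist());print(ring(c,L,rs=(4,5)).min(0).tolist())
E
```

```text
t 20.72 p [588.   -5.2 335.6] yaw 163.8 F [-0.2  0.4 -1. ] T [ 0.04  0.02 -0.04] w 0.31 g 109.1 q [ 0.42  0.48 -0.67  1.65  0.33  1.13  0.95]
lock_back 0.71 [310.2 242.   15.6  17.4] 318.0 250.7
[[314.6 183. ]]
[171, 172, 165, 168, 167, 171, 174, 173, 175, 171, 142, 105, 78, 99, 108, 111, 111, 111, 111, 106, 99, 105, 109, 112, 114, 129, 167, 170, 170, 172, 171, 173, 175, 174, 173, 174]
[146, 125, 107, 100, 103, 136, 160, 172, 173, 167, 155, 112, 89, 94, 98, 103, 107, 107, 106, 90, 85, 91, 97, 109, 131, 136, 130, 110, 92, 109, 141, 158, 171, 171, 170, 159]
[[317.7 249.1]]
[116, 172, 181, 185, 185, 184, 184, 183, 121, 45, 44, 44, 43, 43, 42, 44, 45, 42, 46, 44, 44, 45, 45, 103, 174, 182, 181, 179, 178, 180, 182, 183, 182, 182, 181, 166]
[76, 99, 130, 164, 172, 168, 145, 117, 95, 66, 59, 52, 47, 47, 47, 45, 45, 46, 49, 49, 47, 50, 113, 159, 161, 143, 121, 99, 98, 126, 148, 165, 172, 146, 106, 80]
```

Front pointer reads about 118°, which is home. The back lock is still at about 0°. I check the tall knives and approach the back lock.

```bash
python3 - <<'E'
from h import *
t=shot("top")
for uv in[(445,160),(440,215),(420,262),(392,308)]:
    P=atz(t,np.array(uv)/5.6+[150,140],235);d=P[:2]-RACK[:2];a=RACK[2];print("rack",round(np.cos(a)*d[0]+np.sin(a)*d[1]),round(-np.sin(a)*d[0]+np.cos(a)*d[1]))
B=np.array([692.6,38.2,83.])
p=cur_psi();e=tcp(B+30*ln,0);print(e)
plan([(e[0],e[1],e[2]+25,163.7),tcp(B+4*ln,-1)],cur=P0(),speed=15)
plan([tcp(B-4*ln,-1)],cur=tcp(B+4*ln,-1),speed=2)
E
```

```text
rack -44 149
rack -71 143
rack -96 146
rack -122 152
(np.float64(609.8397535407134), np.float64(62.396976517451044), np.float64(308.5322905296151), 163.7)
[[-0.4,14.1,0.3,0.001],[-0.4,14.1,0.3,0.001],[-0.4,14.1,0.3,0.001],[-0.4,14.1,0.3,0.001],[-0.3,14.1,0.3,0.001],[-2.8,-0.3,12.2,-0.005],[-2.7,-0.4,12.1,-0.005],[-2.8,-0.3,12.2,-0.005],[-2.7,-0.4,12.1,-0.005]]
end [620.   58.1 285. ] 164.7 9
[[-0.8,-0.0,1.8,-0.0],[-0.9,-0.0,1.8,-0.0],[-0.8,-0.0,1.8,-0.0],[-0.9,-0.1,1.9,-0.0]]
end [623.3  57.1 277.7] 164.7 4
```

Emit:
servo_tool:
  commands:
    - [[-0.4, 14.1, 0.3, 0], [-0.4, 14.1, 0.3, 0], [-0.4, 14.1, 0.3, 0], [-0.4, 14.1, 0.3, 0], [-0.3, 14.1, 0.3, 0], [-2.8, -0.3, 12.2, -0.004], [-2.7, -0.4, 12.1, -0.004], [-2.8, -0.3, 12.2, -0.004], [-2.7, -0.4, 12.1, -0.004], [0, 0, 0, 0], [0, 0, 0, 0]]

```text
t: 21.83
ee_pos: [620.0, 56.0, 283.4]
orientation: [[-0.964, 0.266, -0.002], [0.266, 0.964, -0.0], [0.002, -0.001, -1.0]]
ft_force: [-0.7, 0.0, -0.2]
gripper_width: 0.31
grasp_force: 109.0
```

Emit:
servo_tool:
  commands:
    - [[-0.8, 0, 1.8, 0], [-0.9, 0, 1.8, 0], [0, 0, 0, 0]]

```text
t: 22.08
ee_pos: [622.3, 56.5, 281.6]
orientation: [[-0.964, 0.265, 0.001], [0.265, 0.964, -0.0], [-0.001, 0.0, -1.0]]
ft_force: [0.2, -0.8, 0.9]
gripper_width: 0.313
grasp_force: 109.2
```

Emit:
servo_tool:
  commands:
    - [[-0.8, 0, 1.8, 0], [0, 0, 0, 0]]

```text
t: 22.25
ee_pos: [622.8, 56.7, 280.9]
orientation: [[-0.964, 0.265, 0.0], [0.265, 0.964, -0.0], [-0.0, -0.0, -1.0]]
ft_force: [-5.3, -0.0, 9.8]
gripper_width: 0.31
grasp_force: 110.4
```

Emit:
servo_tool:
  commands:
    - [[-0.9, 0, 1.8, 0], [0, 0, 0, 0]]

```text
t: 22.42
ee_pos: [623.2, 56.9, 280.3]
orientation: [[-0.964, 0.264, -0.0], [0.264, 0.964, -0.001], [0.0, -0.001, -1.0]]
ft_force: [-9.7, -1.8, 18.9]
gripper_width: 0.31
grasp_force: 111.4
```

```bash
python3 - <<'E'
from h import *
B=np.array([692.6,38.2,83.])
st();p=cur_psi();print(p);t=tipnow();print("tip d up,lf,ln",((t-B)@up).round(1),((t-B)@lf).round(1),((t-B)@ln).round(1))
E
```

```text
t 22.42 p [623.2  56.9 280.3] yaw 164.68 F [-9.7 -1.8 18.9] T [-0.5   2.05 -0.21] w 0.31 g 111.4 q [ 0.28  0.61 -0.64  1.6   0.4   1.07  0.83]
-0.9760667530758838
tip d up,lf,ln 1.1 -0.2 -1.7
```

Emit:
servo_tool:
  commands:
    - [[0.4, 0, -1.8, 0], [0, 1, 0, 0], [0, 0, 0, 0]]

```text
t: 22.67
ee_pos: [623.2, 57.2, 280.9]
orientation: [[-0.964, 0.265, -0.0], [0.265, 0.964, -0.001], [0.0, -0.001, -1.0]]
ft_force: [-5.8, -1.7, 10.7]
gripper_width: 0.309
grasp_force: 110.4
```

Emit:
servo_tool:
  commands:
    - [[0, 1, 0, 0], [0, 0, 0, 0]]

```text
t: 22.83
ee_pos: [623.3, 57.6, 280.8]
orientation: [[-0.964, 0.265, -0.001], [0.265, 0.964, -0.002], [0.0, -0.002, -1.0]]
ft_force: [-6.9, -1.5, 10.8]
gripper_width: 0.306
grasp_force: 110.5
```

Emit:
servo_tool:
  commands:
    - [[0, 1, 0, 0], [0, 0, 0, 0]]

```text
t: 23.0
ee_pos: [623.5, 58.0, 280.8]
orientation: [[-0.964, 0.266, -0.001], [0.266, 0.964, -0.003], [0.001, -0.003, -1.0]]
ft_force: [-7.7, -3.0, 12.6]
gripper_width: 0.312
grasp_force: 110.6
```

Emit:
servo_tool:
  commands:
    - [[0, -2, 0, 0], [0, -2, 0, 0], [0, 0, 0, 0]]

```text
t: 23.25
ee_pos: [622.9, 56.2, 281.0]
orientation: [[-0.964, 0.264, 0.001], [0.264, 0.964, 0.001], [-0.0, 0.001, -1.0]]
ft_force: [-5.1, 0.6, 9.2]
gripper_width: 0.31
grasp_force: 110.2
```

Emit:
servo_tool:
  commands:
    - [[0, -1, 0, 0], [0, 0, 0, 0]]

```text
t: 23.42
ee_pos: [622.7, 55.8, 281.0]
orientation: [[-0.965, 0.264, 0.001], [0.264, 0.965, 0.002], [-0.0, 0.002, -1.0]]
ft_force: [-4.9, 1.3, 8.8]
gripper_width: 0.308
grasp_force: 110.2
```

Emit:
servo_tool:
  commands:
    - [[1.4, 2, -4, 0], [0, 0, 0, 0], [0, 0, 0, 0]]

```text
t: 23.67
ee_pos: [622.2, 56.5, 283.5]
orientation: [[-0.964, 0.265, 0.001], [0.265, 0.964, -0.0], [-0.001, 0.0, -1.0]]
ft_force: [-0.9, -0.6, -0.7]
gripper_width: 0.312
grasp_force: 109.0
```

```bash
python3 - <<'E'
from h import *
B=np.array([692.5,39.3,83.])
st();p=cur_psi();t=tipnow();print(p,"tip d up,lf,ln",((t-B)@up).round(1),((t-B)@lf).round(1),((t-B)@ln).round(1))
plan([tcp(B+1.5*ln+.4*up,-1)],cur=P0(),speed=4)
E
```

```text
t 23.67 p [622.2  56.5 283.5] yaw 164.66 F [-0.9 -0.6 -0.7] T [0.01 0.01 0.06] w 0.312 g 109.0 q [ 0.28  0.6  -0.65  1.6   0.4   1.08  0.83]
-0.9622187006866341 tip d up,lf,ln 2.0 -2.0 1.5
[[1.5,1.9,0.7,-0.001]]
end [621.2  58.8 282.8] 164.7 1
```

Emit:
servo_tool:
  commands:
    - [[1.5, 1.9, 0.7, 0], [0, 0, 0, 0], [-0.4, 0, 0.9, 0], [-0.4, 0, 0.9, 0], [0, 0, 0, 0]]

```text
t: 24.08
ee_pos: [621.9, 58.6, 280.5]
orientation: [[-0.964, 0.265, -0.0], [0.265, 0.964, 0.0], [0.0, 0.0, -1.0]]
ft_force: [-0.3, 0.2, -1.6]
gripper_width: 0.315
grasp_force: 109.0
```

Emit:
servo_tool:
  commands:
    - [[-0.4, 0, 0.9, 0], [0, 0, 0, 0]]

```text
t: 24.25
ee_pos: [622.3, 58.6, 279.9]
orientation: [[-0.964, 0.264, 0.0], [0.264, 0.964, 0.0], [0.0, 0.0, -1.0]]
ft_force: [0.6, 0.4, -0.9]
gripper_width: 0.311
grasp_force: 109.0
```

Emit:
servo_tool:
  commands:
    - [[-0.4, 0, 0.9, 0], [0, 0, 0, 0]]

```text
t: 24.42
ee_pos: [622.7, 58.6, 279.0]
orientation: [[-0.964, 0.264, 0.0], [0.264, 0.964, 0.0], [-0.0, 0.0, -1.0]]
ft_force: [-0.5, 0.0, -0.7]
gripper_width: 0.308
grasp_force: 109.0
```

```bash
python3 - <<'E'
from h import *
B=np.array([692.5,39.3,83.])
st();p=cur_psi();t=tipnow();print(p,"tip d up,lf,ln",((t-B)@up).round(1),((t-B)@lf).round(1),((t-B)@ln).round(1))
E
```

```text
t 24.42 p [622.7  58.6 279. ] yaw 164.67 F [-0.5  0.  -0.7] T [ 0.32 -0.11  0.05] w 0.308 g 109.0 q [ 0.28  0.61 -0.64  1.6   0.4   1.07  0.83]
-0.9691316078519492 tip d up,lf,ln 0.0 0.2 -2.6
```

It's in the slot. I go deeper, then run the first stroke.

```bash
python3 - <<'E'
from h import *
B=np.array([692.5,39.3,83.])+.3*up+.1*lf
plan([tcp(B-5.5*ln,-1)]+arc(B-5.3*ln,-1,30)+arc(B-4.8*ln,30,48)+arc(B-4.2*ln,48,60),cur=P0(),speed=4)
E
```

```text
[[-1.5,-0.1,2.5,-0.001],[-0.1,3.3,-0.1,0.045],[0.1,3.3,-0.0,0.045],[-0.2,3.3,-0.0,0.045],[-0.0,3.3,-0.0,0.045],[-0.2,3.3,-0.0,0.045],[0.0,3.3,-0.0,0.045],[-0.1,3.3,-0.0,0.046],[-0.0,3.4,-0.0,0.046],[-0.1,3.3,-0.0,0.045],[-0.0,3.3,-0.0,0.045],[-0.2,3.3,-0.0,0.045]]
[[0.0,3.3,-0.0,0.045],[-0.1,3.8,-0.3,0.052],[0.1,3.8,-0.2,0.052],[-0.2,3.8,-0.0,0.052],[-0.0,3.9,-0.0,0.052],[-0.2,3.8,-0.0,0.053],[-0.0,3.9,-0.0,0.053],[-0.1,3.7,-0.3,0.052],[0.1,3.8,-0.2,0.052],[-0.2,3.8,-0.0,0.053],[-0.0,3.9,-0.0,0.053]]
end [677.1 110.3 277.6] 103.6 23
```

Emit:
servo_tool:
  commands:
    - [[-1.5, -0.1, 2.5, 0], [-0.2, 6.6, 0, 0.09], [-0.2, 6.6, 0, 0.09], [-0.2, 6.6, 0, 0.09], [-0.2, 6.6, 0, 0.09], [-0.2, 6.6, 0, 0.09], [-0.2, 6.6, 0, 0.09]]

```text
t: 25.0
ee_pos: [644.2, 92.1, 276.5]
orientation: [[-0.688, 0.726, 0.001], [0.726, 0.688, 0.0], [-0.001, 0.001, -1.0]]
ft_force: [0.9, 0.5, -1.4]
gripper_width: 0.313
grasp_force: 109.0
```

Emit:
servo_tool:
  commands:
    - [[0, 7.6, -0.5, 0.104], [-0.3, 7.6, 0, 0.104], [-0.3, 7.6, 0, 0.105]]

```text
t: 25.25
ee_pos: [662.6, 105.2, 277.1]
orientation: [[-0.431, 0.903, 0.001], [0.903, 0.431, -0.001], [-0.001, 0.001, -1.0]]
ft_force: [0.8, 0.2, 0.3]
gripper_width: 0.31
grasp_force: 109.1
```

Emit:
servo_tool:
  commands:
    - [[0, 7.5, -0.5, 0.104], [-0.2, 7.7, 0, 0.106], [0, 0, 0, 0]]

```text
t: 25.5
ee_pos: [676.9, 110.9, 277.6]
orientation: [[-0.234, 0.972, 0.001], [0.972, 0.234, -0.001], [-0.001, 0.001, -1.0]]
ft_force: [-1.2, -0.6, 2.1]
gripper_width: 0.317
grasp_force: 109.4
```

```bash
python3 - <<'E'
from h import *
B=np.array([692.5,39.3,83.])+.3*up+.1*lf
st();p=cur_psi();t=tipnow();print(p,"tip d up,lf,ln",((t-B)@up).round(1),((t-B)@lf).round(1),((t-B)@ln).round(1))
plan([tcp(B+16*ln,p)],cur=P0(),speed=10)
E
```

```text
t 25.5 p [676.9 110.9 277.6] yaw 103.54 F [-1.2 -0.6  2.1] T [-0.36 -0.11 -0.  ] w 0.317 g 109.4 q [ 0.02  0.66 -0.39  1.44  0.26  1.1  -0.18]
60.15889679539538 tip d up,lf,ln -0.5 0.4 -4.0
[[1.2,-2.4,-6.1,-0.0],[1.2,-2.4,-6.1,-0.0],[1.2,-2.4,-6.2,-0.0]]
end [669.1 112.7 296. ] 103.5 3
```

Emit:
servo_tool:
  commands:
    - [[1.2, -2.4, -6.1, 0], [1.2, -2.4, -6.1, 0], [1.2, -2.4, -6.2, 0], [-0.5, -8.5, 0, -0.116], [-0.5, -8.5, 0, -0.116], [-0.5, -8.5, 0, -0.116], [-0.5, -8.5, 0, -0.116], [-0.5, -8.5, 0, -0.116], [-0.5, -8.5, 0, -0.116], [-0.5, -8.5, 0, -0.116], [-0.5, -8.5, 0, -0.116], [-0.5, -8.5, 0, -0.116]]

```text
t: 26.5
ee_pos: [614.2, 61.8, 296.7]
orientation: [[-0.961, 0.276, -0.0], [0.276, 0.961, -0.001], [-0.0, -0.001, -1.0]]
ft_force: [0.6, 0.3, -0.7]
gripper_width: 0.309
grasp_force: 109.1
```

Emit:
servo_tool:
  commands:
    - [[-0.5, -8.5, 0, -0.116], [-0.5, -8.5, 0, -0.116], [-0.5, -8.5, 0, -0.116], [-0.5, -8.5, 0, -0.116], [-0.5, -8.5, 0, -0.116], [-0.5, -8.5, 0, -0.116], [-0.5, -8.5, 0, -0.116], [-0.5, -8.5, 0, -0.116], [0, 0, 0, 0], [0, 0, 0, 0]]

```text
t: 27.33
ee_pos: [626.4, -3.0, 296.3]
orientation: [[-0.804, -0.595, -0.0], [-0.595, 0.804, 0.0], [0.0, 0.0, -1.0]]
ft_force: [-0.2, -0.2, -0.8]
gripper_width: 0.309
grasp_force: 109.1
```

```bash
python3 - <<'E'
from h import *
B=np.array([692.5,39.3,83.])+.2*up+.2*lf
st();p=cur_psi();t=tipnow();print(p,"tip d up,lf,ln",((t-B)@up).round(1),((t-B)@lf).round(1),((t-B)@ln).round(1))
plan([tcp(B+2*ln,-51),tcp(B-1*ln,-51),tcp(B-2.5*ln,-51),tcp(B-4.4*ln,-51)],cur=P0(),speed=7)
E
```

```text
t 27.33 p [626.4  -3.  296.3] yaw -143.47 F [-0.2 -0.2 -0.8] T [0.03 0.   0.02] w 0.309 g 109.1 q [ 0.49  0.65 -0.84  1.58  0.51  1.15  1.75]
-52.832601291056335 tip d up,lf,ln -0.4 -0.8 16.5
[[-1.5,-0.8,4.3,0.011],[-1.6,-0.8,4.4,0.011],[-1.5,-0.7,4.3,0.011],[-0.8,-1.0,2.7,-0.001],[-0.4,-0.5,1.4,-0.0],[-0.5,-0.6,1.7,-0.0]]
end [634.   -2.9 277.5] 214.7 6
```

Emit:
servo_tool:
  commands:
    - [[-1.5, -0.8, 4.3, 0.011], [-1.6, -0.8, 4.4, 0.011], [-1.5, -0.7, 4.3, 0.011], [-0.8, -1, 2.7, 0], [0, 0, 0, 0]]

```text
t: 27.75
ee_pos: [633.0, -1.8, 279.4]
orientation: [[-0.821, -0.571, -0.001], [-0.571, 0.821, 0.0], [0.001, 0.001, -1.0]]
ft_force: [0.1, 0.4, -1.0]
gripper_width: 0.312
grasp_force: 109.0
```

Emit:
servo_tool:
  commands:
    - [[-0.4, -0.5, 1.4, 0], [0, 0, 0, 0]]

```text
t: 27.92
ee_pos: [633.6, -2.0, 278.6]
orientation: [[-0.821, -0.572, -0.0], [-0.572, 0.821, 0.0], [0.0, 0.001, -1.0]]
ft_force: [-0.5, 0.7, -1.6]
gripper_width: 0.309
grasp_force: 109.1
```

Emit:
servo_tool:
  commands:
    - [[-0.5, -0.6, 1.7, 0], [0, 0, 0, 0]]

```text
t: 28.08
ee_pos: [634.3, -2.0, 277.0]
orientation: [[-0.82, -0.572, -0.0], [-0.572, 0.82, 0.001], [-0.0, 0.001, -1.0]]
ft_force: [-0.1, 1.1, -1.4]
gripper_width: 0.311
grasp_force: 109.0
```

```bash
python3 - <<'E'
from h import *
B=np.array([692.5,39.3,83.])+.2*up+.2*lf
st();p=cur_psi();t=tipnow();print(p,"tip d up,lf,ln",((t-B)@up).round(1),((t-B)@lf).round(1),((t-B)@ln).round(1))
plan(arc(B-4.5*ln,p,-30)+arc(B-5.5*ln,-30,20)+arc(B-5.5*ln,20,38),cur=P0())
E
```

```text
t 28.08 p [634.3  -2.  277. ] yaw -145.12 F [-0.1  1.1 -1.4] T [0.5  0.18 0.13] w 0.311 g 109.0 q [ 0.47  0.68 -0.81  1.57  0.53  1.13  1.71]
-51.17646094577822 tip d up,lf,ln -0.4 1.2 -4.7
[[0.4,5.9,-0.3,0.092],[-0.3,6.7,-0.0,0.093],[-0.3,6.8,-0.0,0.092],[-0.3,6.8,-0.0,0.093],[-0.7,6.9,0.9,0.097],[-0.4,7.1,-0.0,0.097],[-0.3,7.2,-0.0,0.096],[-0.3,7.1,-0.0,0.097],[-0.4,7.1,-0.0,0.097],[-0.3,7.1,-0.0,0.097],[-0.4,7.2,-0.0,0.097],[-0.3,7.1,-0.0,0.097]]
[[-0.4,7.1,-0.0,0.097],[-0.4,7.7,-0.0,0.105],[-0.4,7.7,-0.0,0.105],[-0.4,7.7,-0.0,0.104]]
end [652.1  98.5 276.4] 125.7 16
```

In at 4.7 mm depth. Second stroke.

Emit:
servo_tool:
  commands:
    - [[0.4, 5.9, -0.3, 0.092], [-0.3, 6.7, 0, 0.093], [-0.3, 6.8, 0, 0.092], [-0.3, 6.8, 0, 0.093], [-0.7, 6.9, 0.9, 0.097]]

```text
t: 28.5
ee_pos: [622.0, 29.1, 277.0]
orientation: [[-0.991, -0.137, 0.0], [-0.137, 0.991, 0.001], [-0.0, 0.001, -1.0]]
ft_force: [-1.9, 2.0, 2.7]
gripper_width: 0.307
grasp_force: 109.5
```

Emit:
servo_tool:
  commands:
    - [[-0.4, 7.1, 0, 0.097], [-0.3, 7.2, 0, 0.096], [-0.3, 7.1, 0, 0.097], [-0.4, 7.1, 0, 0.097], [-0.3, 7.1, 0, 0.097], [-0.4, 7.2, 0, 0.097]]

```text
t: 29.0
ee_pos: [628.7, 70.5, 277.0]
orientation: [[-0.903, 0.429, 0.001], [0.429, 0.903, 0.001], [-0.0, 0.001, -1.0]]
ft_force: [0.2, 0.7, -0.9]
gripper_width: 0.311
grasp_force: 109.1
```

Emit:
servo_tool:
  commands:
    - [[-0.3, 7.1, 0, 0.097], [-0.4, 7.1, 0, 0.097], [-0.4, 7.7, 0, 0.105]]

```text
t: 29.25
ee_pos: [640.9, 88.4, 276.9]
orientation: [[-0.736, 0.677, 0.0], [0.677, 0.736, 0.0], [-0.0, 0.001, -1.0]]
ft_force: [-0.3, 0.5, -0.5]
gripper_width: 0.308
grasp_force: 109.2
```

Emit:
servo_tool:
  commands:
    - [[-0.4, 7.7, 0, 0.105], [-0.4, 7.7, 0, 0.104], [0, 0, 0, 0]]

```text
t: 29.5
ee_pos: [652.5, 98.9, 276.9]
orientation: [[-0.581, 0.814, -0.0], [0.814, 0.581, -0.0], [-0.0, -0.0, -1.0]]
ft_force: [-3.3, 0.3, 4.2]
gripper_width: 0.309
grasp_force: 109.8
```

```bash
python3 - <<'E'
from h import *
B=np.array([692.5,39.3,83.])+.2*up+.2*lf
st();p=cur_psi();t=tipnow();print(p,"tip d up,lf,ln",((t-B)@up).round(1),((t-B)@lf).round(1),((t-B)@ln).round(1))
w=rack2w(RACK,[[-60,-15,0]])[0];a=tcp(B+20*ln,p)
plan([a,(a[0]-30,a[1]-30,a[2]+40,150),(w[0],w[1],335,163.7)],cur=P0(),speed=25)
E
```

```text
t 29.5 p [652.5  98.9 276.9] yaw 125.55 F [-3.3  0.3  4.2] T [-0.15  0.67 -0.06] w 0.309 g 109.8 q [ 0.09  0.63 -0.47  1.51  0.3   1.08  0.18]
38.15457197872104 tip d up,lf,ln 0.3 0.4 -5.2
[[4.2,-3.5,-11.3,-0.0],[4.2,-3.5,-11.4,-0.0],[-1.7,-10.5,-10.0,-0.107],[-0.7,-10.6,-10.0,-0.107],[0.5,-10.6,-10.0,-0.107],[1.7,-10.5,-10.0,-0.107],[-4.6,-19.6,1.1,-0.059],[-3.5,-19.8,1.2,-0.059],[-2.3,-20.1,1.1,-0.059],[-1.1,-20.1,1.2,-0.059]]
end [588.8  -5.6 335. ] 163.6 10
```

Emit:
servo_tool:
  commands:
    - [[4.2, -3.5, -11.3, 0], [4.2, -3.5, -11.4, 0], [-1.7, -10.5, -10, -0.107], [-0.7, -10.6, -10, -0.107], [0.5, -10.6, -10, -0.107], [1.7, -10.5, -10, -0.107], [-4.6, -19.6, 1.1, -0.059], [-3.5, -19.8, 1.2, -0.059], [-2.3, -20.1, 1.1, -0.059], [-1.1, -20.1, 1.2, -0.059], [0, -30, 0, 0], [0, 0, 0, 0]]

```text
t: 30.5
ee_pos: [578.7, -42.9, 335.3]
orientation: [[-0.958, 0.286, -0.001], [0.286, 0.958, -0.006], [-0.001, -0.006, -1.0]]
ft_force: [0.2, -1.5, -2.2]
gripper_width: 0.315
grasp_force: 109.3
```

Emit:
servo_tool:
  commands:
    - [[0, 0, 0, 0], [0, 0, 0, 0]]

```text
t: 30.67
ee_pos: [580.1, -35.4, 335.8]
orientation: [[-0.96, 0.279, 0.001], [0.279, 0.96, -0.0], [-0.001, 0.0, -1.0]]
ft_force: [-0.2, 0.2, -1.3]
gripper_width: 0.312
grasp_force: 109.3
```

```bash
python3 - <<'E'
from h import *
st();c=shot("wrist");np.save("v2.npy",c,allow_pickle=True)
for L in(LF,np.array([692.5,39.3,83.])):
    print(proj(c,L).round(1));print(ring(c,L).min(0).tolist());print(ring(c,L,rs=(4,5)).min(0).tolist())
# panel: brightness profile across the left edge of the board, at both bolts, along y from 70 to 115 mm, h=0
from scipy.ndimage import map_coordinates
for u in(20,36,60,100,116,140):
    for n,cc in(("now",c),("v1",np.load("v1.npy",allow_pickle=True).item())):
        P=[rack2w(RACK,[slope(u,y)])[0] for y in np.arange(82,104,1)];uv=proj(cc,P);print(u,n,map_coordinates(cc["frame"].astype(float).mean(2),[uv[:,1],uv[:,0]],order=1).round().astype(int).tolist())
cv2.imwrite("pics/v2.png",cv2.resize(c["frame"][140:300,230:410,::-1],(675,600),interpolation=cv2.INTER_CUBIC))
E
```

```text
t 30.67 p [580.1 -35.4 335.8] yaw 163.78 F [-0.2  0.2 -1.3] T [ 0.1  -0.02 -0.03] w 0.312 g 109.3 q [ 0.46  0.46 -0.64  1.67  0.3   1.11  1.02]
[[340.1 182. ]]
[174, 166, 166, 170, 166, 173, 171, 172, 174, 173, 174, 152, 125, 160, 171, 174, 175, 173, 173, 165, 150, 157, 169, 173, 174, 173, 173, 171, 170, 170, 169, 172, 174, 173, 173, 169]
[134, 118, 101, 101, 112, 141, 162, 171, 169, 161, 138, 104, 93, 101, 121, 140, 157, 152, 142, 122, 109, 115, 121, 141, 149, 147, 129, 105, 92, 84, 122, 153, 162, 168, 170, 153]
[[344.5 248.1]]
[179, 177, 177, 178, 177, 180, 182, 180, 180, 180, 175, 123, 142, 177, 181, 182, 182, 181, 180, 176, 175, 175, 174, 179, 181, 179, 178, 178, 177, 177, 175, 175, 178, 179, 178, 178]
[143, 100, 79, 85, 109, 145, 172, 175, 169, 151, 120, 91, 72, 102, 136, 158, 169, 160, 140, 108, 82, 79, 115, 147, 168, 169, 154, 129, 99, 79, 83, 125, 157, 165, 171, 160]
20 now [169, 169, 169, 169, 170, 170, 154, 127, 103, 92, 91, 92, 92, 92, 92, 94, 130, 156, 169, 172, 170, 172]
20 v1 [170, 170, 170, 170, 171, 171, 154, 123, 92, 92, 92, 92, 93, 99, 142, 163, 171, 172, 171, 173, 
[... 418 characters left out ...]
 102, 134, 157, 165, 171, 175, 177]
100 now [176, 176, 176, 176, 176, 176, 176, 176, 161, 127, 90, 83, 83, 84, 84, 85, 85, 85, 106, 136, 159, 172]
100 v1 [176, 176, 176, 176, 176, 177, 177, 176, 169, 134, 90, 83, 83, 83, 83, 84, 84, 100, 130, 157, 172, 177]
116 now [177, 176, 176, 175, 175, 175, 175, 175, 170, 148, 110, 86, 81, 81, 81, 81, 81, 83, 100, 130, 156, 170]
116 v1 [177, 177, 176, 175, 175, 175, 176, 176, 176, 147, 105, 80, 80, 80, 81, 80, 81, 87, 109, 148, 168, 173]
140 now [158, 158, 158, 156, 154, 152, 152, 154, 156, 147, 122, 90, 74, 76, 77, 77, 77, 78, 82, 108, 144, 162]
140 v1 [168, 168, 168, 166, 162, 158, 157, 157, 157, 143, 115, 87, 73, 73, 73, 75, 76, 77, 81, 99, 136, 150]
```

View pics/v2.png

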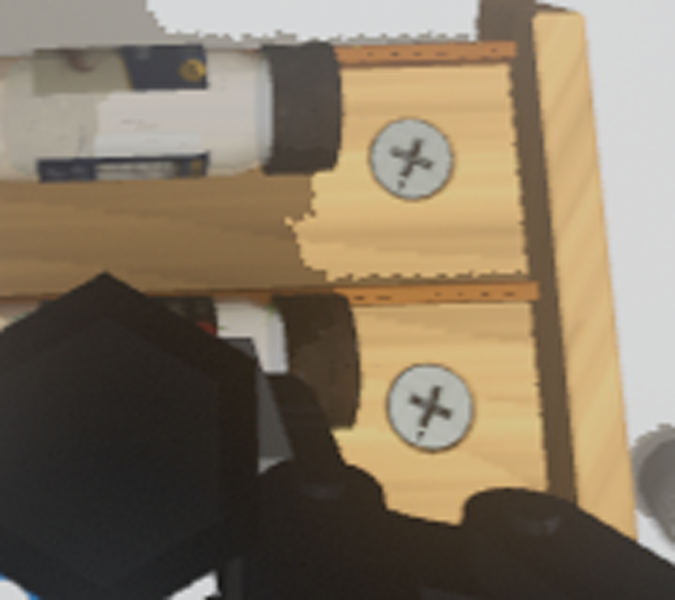

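Both pointers now point towards the rack's back right, at about 117° (front) and 112° (back), so both locks are home. The jars are in their rows. Next I take the driver back to the beaker.

```bash
python3 - <<'E'
from h import *
c=shot("side")
for d in trace("beaker",c)[:2]: print(round(d["conf"],2),d["bbox"])
plan([(520,0,385,163),(485,120,385,150),(490,260,385,140),(503.8,341.3,360,131.4)],cur=P0(),speed=36)
E
```

```text
0.94 [175.5, 241.8, 26.8, 39.0]
[[22.5,5.4,-16.6,0.005],[22.6,5.2,-16.6,0.005],[22.6,5.2,-16.6,0.005],[17.1,26.1,0.0,0.057],[18.6,25.1,0.0,0.057],[20.0,24.0,0.0,0.057],[21.3,22.9,0.0,0.057],[16.4,30.9,0.0,0.043],[17.8,30.2,0.0,0.043],[19.1,29.4,0.0,0.043],[20.2,28.5,0.0,0.043],[13.9,23.7,8.3,0.051]]
[[15.0,23.1,8.4,0.051],[16.3,22.2,8.3,0.051]]
end [503.8 341.4 360. ] 131.3 14
```

Emit:
servo_tool:
  commands:
    - [[22.5, 5.4, -16.6, 0.005], [22.6, 5.2, -16.6, 0.005], [22.6, 5.2, -16.6, 0.005], [17.1, 26.1, 0, 0.057], [18.6, 25.1, 0, 0.057], [20, 24, 0, 0.057], [21.3, 22.9, 0, 0.057], [16.4, 30.9, 0, 0.043], [17.8, 30.2, 0, 0.043], [19.1, 29.4, 0, 0.043], [20.2, 28.5, 0, 0.043], [13.9, 23.7, 8.3, 0.051]]

```text
t: 31.82
ee_pos: [494.1, 290.7, 377.9]
orientation: [[-0.733, 0.68, 0.002], [0.68, 0.733, 0.003], [0.0, 0.004, -1.0]]
ft_force: [1.0, 0.6, -0.0]
gripper_width: 0.313
grasp_force: 109.2
```

Emit:
servo_tool:
  commands:
    - [[15, 23.1, 8.4, 0.051], [16.3, 22.2, 8.3, 0.051], [0, 0, 0, 0], [0, 0, 0, 0], [0, 0, 0, 0]]

```text
t: 32.23
ee_pos: [504.3, 340.4, 359.5]
orientation: [[-0.66, 0.751, -0.0], [0.751, 0.66, -0.0], [-0.0, -0.0, -1.0]]
ft_force: [-0.1, -0.3, -1.3]
gripper_width: 0.31
grasp_force: 109.3
```

```bash
python3 - <<'E'
from h import *
st();c=shot("side");c2=shot("wrist")
for n,x in(("side",c),("wrist",c2)):
  for d in trace("beaker",x)[:1]:
    ys,xs=np.nonzero(d["pixels"]);print(n,round(d["conf"],2),d["bbox"],xs.mean().round(1),ys.mean().round(1))
  print("rim c exp",proj(x,[[532,301,98],[532,301,49]]).round(1).tolist())
tip,g,e,ax=drv(c["st"],np.radians(27),162);print("tip",tip,proj(c,[tip]).round(1))
plan([(503.9,341.2,300,131.4),(503.9,341.2,240,131.4),(503.9,341.2,206,131.4)],cur=P0(),speed=25)
E
```

```text
t 32.23 p [504.3 340.4 359.5] yaw 131.3 F [-0.1 -0.3 -1.3] T [ 0.04 -0.01  0.01] w 0.31 g 109.3 q [-0.2   0.5  -0.67  1.56  0.32  1.2  -0.2 ]
side 0.59 [174.1, 238.7, 27.4, 42.9] 186.4 258.6
rim c exp [[187.3, 250.5], [189.6, 260.0]]
wrist 0.89 [232.0, 174.3, 51.9, 50.2] 257.0 198.9
rim c exp [[253.7, 213.3], [254.0, 201.3]]
tip [552.80921839 285.05910941 161.16262648] [[187.6 228. ]]
[[0.7,0.1,20.0,-0.002],[0.8,0.2,20.0,-0.002],[0.7,0.1,19.9,-0.002],[0.0,0.0,20.0,0.0],[0.0,0.0,20.0,0.0],[0.0,0.0,20.0,0.0],[0.0,0.0,17.0,0.001],[0.0,0.0,17.0,0.001]]
end [503.9 341.2 206. ] 131.4 8
```

Emit:
servo_tool:
  commands:
    - [[0.7, 0.1, 20, -0.002], [0.8, 0.2, 20, -0.002], [0.7, 0.1, 19.9, -0.002], [0, 0, 15, 0], [0, 0, 15, 0]]

```text
t: 32.85
ee_pos: [503.6, 341.5, 269.1]
orientation: [[-0.663, 0.749, 0.0], [0.749, 0.663, 0.0], [-0.0, 0.0, -1.0]]
ft_force: [-0.3, 0.8, -0.1]
gripper_width: 0.311
grasp_force: 109.6
```

Emit:
servo_tool:
  commands:
    - [[0, 0, 15, 0], [0, 0, 15, 0], [0, 0, 10, 0], [0, 0, 8, 0]]

```text
t: 33.18
ee_pos: [503.5, 341.7, 221.0]
orientation: [[-0.663, 0.749, -0.0], [0.749, 0.663, -0.0], [0.0, -0.0, -1.0]]
ft_force: [-0.7, 1.7, -0.4]
gripper_width: 0.311
grasp_force: 109.6
```

Emit:
servo_tool:
  commands:
    - [[0, 0, 8, 0], [0, 0, 6, 0], [0, 0, 0, 0], [0, 0, 0, 0]]

```text
t: 33.52
ee_pos: [503.5, 342.1, 207.6]
orientation: [[-0.663, 0.749, -0.0], [0.749, 0.663, -0.0], [-0.0, -0.0, -1.0]]
ft_force: [0.1, -0.5, -2.0]
gripper_width: 0.311
grasp_force: 109.5
```

Emit:
servo_tool:
  commands:
    - [[0, 0, 1.5, 0], [0, 0, 1.5, 0], [0, 0, 0, 0]]

```text
t: 33.77
ee_pos: [503.8, 342.4, 204.9]
orientation: [[-0.663, 0.748, 0.001], [0.748, 0.663, 0.001], [-0.0, 0.001, -1.0]]
ft_force: [0.5, 0.9, -0.3]
gripper_width: 0.312
grasp_force: 109.5
```

Emit:
servo_tool:
  commands:
    - [[0, 0, 0, 0], [0, 0, 0, 0], [0, 0, 0, 0], [0, 0, 0, 0], [0, 0, 0, 0], [0, 0, 0, 0]]
  hand: 60
  squeeze: 20

```text
t: 34.27
ee_pos: [503.5, 342.2, 204.6]
orientation: [[-0.663, 0.748, 0.0], [0.748, 0.663, -0.0], [-0.0, -0.0, -1.0]]
ft_force: [-0.1, 0.9, -0.3]
gripper_width: 0.706
grasp_force: 0.0
```

Emit:
servo_tool:
  commands:
    - [[0, 0, -6, 0], [0, 0, -15, 0], [0, 0, -25, 0], [0, 0, -30, 0], [0, 0, -30, 0], [0, 0, -25, 0], [0, 0, -15, 0], [0, 0, 0, 0], [0, 0, 0, 0]]

```text
t: 35.02
ee_pos: [503.6, 342.4, 351.4]
orientation: [[-0.663, 0.749, 0.002], [0.749, 0.663, 0.001], [-0.0, 0.002, -1.0]]
ft_force: [-0.5, -0.3, -0.7]
gripper_width: 0.699
grasp_force: 0.0
```

```bash
python3 - <<'E'
from h import *
st();c=shot("wrist")
for l in("beaker","screwdriver"):
  for d in trace(l,c)[:1]:
    ys,xs=np.nonzero(d["pixels"]);print("wrist",l,round(d["conf"],2),np.round(d["bbox"],1),xs.mean().round(1),ys.mean().round(1))
a=np.radians(131.5);h=np.array([np.cos(a),np.sin(a)]);b=np.array([532,301.]);t=b-23*h
print("exp end, rim",proj(c,[[*(t+206*.454*h),5+206*.891],[*b,98]]).round(1).tolist())
for n in("side","top"):
  c=shot(n)
  for l in("beaker","screwdriver"):
    for d in trace(l,c)[:1]: print(n,l,round(d["conf"],2),np.round(d["bbox"],1))
st()
E
```

```text
t 35.02 p [503.6 342.4 351.4] yaw 131.54 F [-0.5 -0.3 -0.7] T [-0.05  0.01 -0.02] w 0.699 g 0.0 q [-0.2   0.5  -0.67  1.57  0.33  1.18 -0.21]
wrist beaker 0.73 [229.5 185.7  49.7  61.7] 255.0 218.5
wrist screwdriver 0.64 [238.8 156.   37.9  56.8] 256.8 181.4
exp end, rim [[250.3, 173.3], [252.1, 218.0]]
side beaker 0.63 [175.5 239.7  27.6  41.2]
side screwdriver 0.86 [158.  249.8  30.6  16.5]
top beaker 0.52 [170.4 207.4  23.9  19.5]
top screwdriver 0.4 [230.2 130.1  12.   18.1]
t 35.47 p [503.4 342.1 350.1] yaw 131.55 F [-0.5 -0.1  0.2] T [-0.02 -0.02  0.01] w 0.704 g 0.0 q [-0.2   0.51 -0.67  1.57  0.33  1.18 -0.21]
```

```bash
python3 - <<'E'
from h import *
from scipy.ndimage import map_coordinates
# panel top edge sits ~20 mm above the board; start vs now, profile across y, averaged along u
for n in("side","top"):
    c=shot(n);o=cv2.resize(cv2.imread(f"pics/{n}0.png"),(512,384),interpolation=cv2.INTER_AREA).astype(float).mean(2);g=c["frame"].astype(float).mean(2)
    for lo,hi in((10,50),(95,135)):
        ys=np.arange(80,130,.5);pr=[]
        for im in(o,g):
            A=[]
            for u in np.arange(lo,hi,3):
                uv=proj(c,rack2w(RACK,[slope(u,y,20) for y in ys]));A.append(map_coordinates(im,[uv[:,1],uv[:,0]],order=1))
            pr.append(np.mean(A,0))
        E=[ys[:-1][(np.abs(ys[:-1]-110)<14)][np.argmax(np.abs(np.diff(p))[np.abs(ys[:-1]-110)<14])] for p in pr]
        best=min(np.arange(-8,8.1,.25),key=lambda s:np.mean((np.interp(ys[20:-20],ys+s,pr[0])-pr[1][20:-20])**2));print(n,lo,"outer edge",E,"shift",best)
E
```

```text
side 10 outer edge [np.float64(115.0), np.float64(112.5)] shift -3.25
side 95 outer edge [np.float64(119.0), np.float64(115.5)] shift -3.0
top 10 outer edge [np.float64(107.0), np.float64(103.5)] shift -6.0
top 95 outer edge [np.float64(96.5), np.float64(106.0)] shift -6.25
```

Both ends of the side moved in by about 3 mm, which fits snug, so I hand in.

```bash
python3 -c "
from rig import *
print(close_job())"
```

```text
the job is handed in; nothing more can be done
None
```

The job is handed in: both cam locks read about 112–117° against the stop at about 115°, the side moved in about 3 mm at both bolts, and the screwdriver is back in the upright beaker, blade down; neither jar needed moving, and the verdict was not shown.

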